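# Pack the fitting-kit tray and lock its keeper bar

## Robot

A 6-joint arm with a two-finger parallel gripper is mounted at the origin on a cart in front of the work surface, level with it; the furniture and walls round the work are solid. World frame = base frame: x ahead of the robot, y to its left, z up, the work surface at z = 0. Lengths are in m, angles in rad, forces in N, time in s.
With the tool pointing down it reaches from about 0.325 to 0.9 m from the base axis. Payload 3.5 kg.
Tool frame: the origin (TCP) lies at the very end of the fingers, on their centre line; the grasp point (between the pads) lies robot.hold_point_z behind it (robot.hold_point_z is the distance from the TCP to the grasp point, in m); z points along the fingers, y is the line along which they close (so a half turn about z gives the same grasp; the last joint's range is limited). The gripper opens to 85 mm and grips with 20 to 120 N. Pads are 22 mm wide; open, the fingers measure 114 mm over their backs; the gripper's body (76 mm by 85 mm) begins 54 mm behind the grasp point. The pads swing forward as they close: fully open they stand 13 mm farther back than shut.
Start: joints at [-1.244, 0.276, -0.026, 1.268, 0, 1.467], TCP at [0.26, -0.568, 0.231] pointing down, gripper open.
Joint ranges: [-3.12, 3.12], [-0.85, 1.88], [-1.08, 1.24], [-1.95, 2.15], [-1.57, 1.53], [-3.14, 3.14]. Speed limits (rad/s): [2.57, 2.57, 3.14, 3.14, 3.14, 3.14].

## Interface

Orientations are given as a unit quaternion [w, x, y, z].
In Python, from plant import telemetry, viewer, workorder, robot gives the robot as it stands.
- The arm moves only by the tool play_rows, never from a script. Its argument "increments" is one flat list of numbers, 5 for each row, row after row: the opening in per cent of the stroke, from 0 (shut) to 100 (fully open), then the shift along the tool's x, y, z in m, then the turn about the tool's z in rad. In form: [jaw, tx, ty, tz, turn, jaw, tx, ty, tz, turn, ...]. A call has 1 to 8 rows; each row shifts and turns the commanded pose from where the row before left it, along the tool's axes as they then stand; what a row does not reach is not made up. A row lasts 1/12 s, in which the tool goes at most 41.7 mm and 7.16 degrees, less where a joint would pass 70% of its speed; a pose out of reach is approached as far as the arm can. A call with a gripper value outside its range is refused whole. The fingers move at their own pace and stop on an object; "grip_force" is the grip in N (left out, the last holds). Time passes only in rows, so rows that do not move let the fingers close. It gives the time, the measured TCP pose, the force, the opening and the grip force at its end, in the units of the state.
- telemetry.read_state(): the state, without advancing time (a new reading comes with each control period).
- viewer.snapshot(name): name is "scene" or "top" or "wrist"; returns (picture, depth): 480x640x3 uint8, red, green, blue; 480x640 float32, m along the optical axis (not along the pixel's ray), 0 where there is no reading.
- viewer.calibration(name): a dict with "vfov" (degrees; the focal length in pixels is half the picture's height over the tangent of half this angle, whatever the lens; pixels are square), "cx", "cy" (the principal point, pixels), "dist_coeffs" ([k1, k2, p1, p2, k3] as OpenCV has them; the pictures are not rectified), "extrinsics" (4x4, takes a point from world to camera coordinates). Camera axes: x right, y up, looking along -z (the intrinsics and any distortion apply to the point x, -y, -z); pixel columns grow to the right and rows downward; lengths in m; the calibration is good to about 2 mm. A picture is of the moment at which its call begins: read the wrist's pose just before it. calibration takes no time and is no camera call; for the wrist camera it gives the pose at the moment of the call.
- workorder.finish_job(): hands the job in; it is judged then, once.
The state is a dict: "time": time; "joints": joint angles; "joint_velocities": joint speeds; "tau": joint torques, N m; "tool_pos": TCP position; "tcp_rot": TCP orientation; "contact_force": force on the tool from outside, world axes, zero at the start; "ft_torque": the same for the moment, N m; "opening": opening from 0.0 (shut) to 1.0 (fully open); "grasp_force": force on a finger pad.
Only numpy, scipy, OpenCV 4.12 (cv2) and the standard library are available. Lean on these libraries where they do the work, as an engineer would, in place of code of your own. Each camera call takes 0.05 s, during which the arm holds its last target. There are 200 camera calls.

## Task

Pack the door-fitting kit for carrying: slide the tray's bolt all the way back to its outer end stop, swing the keeper bar fully open, and lay every kit piece that is on the bench (the cherry block, the ash stick, the oak wedge and the short screwdriver; not all of them are there each time) flat in the tray's troughs, one piece to a trough, lengthwise. Then swing the keeper bar shut over them until it clicks into its detent, and slide the bolt all the way in to its inner end stop so that it locks the bar. Leave the tape measure and the wax tin alone.

Things in the scene. Friction and masses are not known exactly. Their poses are not given: they have to be found in the camera images.
- kit_tray: Fixed wooden tray, 195 mm (its x) by 214 mm (its y), with three equal troughs side by side that run along its x. Origin: centre of its underside, on the bench; z up, x away from the robot, y to the left, turned by up to 0.1 rad. Ribs and rims reach z = 18 mm; ribs between troughs are 14 mm wide.
- trough_0 (a point): Centre of the floor of the right trough: 175 mm long (tray's x), 54 mm wide (tray's y), floor 8 mm above the bench, 10 mm deep. Any trough takes any piece.
- trough_1 (a point): Centre of the floor of the middle trough: 175 mm long (tray's x), 54 mm wide (tray's y), floor 8 mm above the bench, 10 mm deep. Any trough takes any piece.
- trough_2 (a point): Centre of the floor of the left trough: 175 mm long (tray's x), 54 mm wide (tray's y), floor 8 mm above the bench, 10 mm deep. Any trough takes any piece.
- lock_block (a point): Centre of the top of the wooden lock block at the tray's right: 80 mm (tray's x) by 122 mm (tray's y), top 50 mm above the bench. It carries the bolt and, behind the bar's end, a bar stop that reaches 68 mm above the bench.
- keeper_bar (a joint): Angle of the keeper bar, rad: 0 = shut against its stop, across the troughs (along the tray's -y from the pivot); 1.6 = fully open, beside the tray's left. Opening swings its free end level towards the robot (tray's -x). Stays where left. A spring ball acts from 0.08 to 0.04 rad: passing it takes about 6 N at the knob, elsewhere about 1 N. The bolt, when in, blocks the bar.
- bar_pivot (a point): On the vertical hinge axis of the keeper bar, at the height of the rod's axis, 60 mm above the bench. The bar is a steel rod 16 mm thick (underside 52 mm above the bench), its free end 303 mm from this axis; the pivot post has 10 mm radius, its hub (14 mm radius) reaches 74 mm above the bench.
- bar_knob (a point): Grip point of the upright round black knob on the keeper bar: 22 mm diameter, 190 mm from the hinge axis; the point is on the knob's axis, 18 mm below its top; the knob's foot flange is 17 mm lower than this point. Moves with the bar; 88 mm above the bench.
- lock_bolt (a joint): Travel of the bolt on the lock block, m: 0 = fully out (outer end stop, bar free), 0.040 = fully in (inner end stop, its nose in front of the bar's end). Grows along the tray's +y. Stays where it is left; about 2 N moves it. It cannot go in unless the bar is shut.
- lock_grip (a point): Grip point of the bolt's black upright grip: 14 mm thick along the tray's x, 26 mm along the tray's y, rising 16 mm above and reaching 18 mm below this point. Slides with the bolt along the tray's y; 88 mm above the bench.
- offcut_a: Cherry block 42 x 95 x 32 mm (x, y, z). Origin: centre of its underside; y along its length; z up as it lies on the bench. None if absent.
- offcut_a_mid (a point): Middle of that piece (half its length, width and height).
- offcut_c: Ash stick 30 x 120 x 30 mm (x, y, z). Origin: centre of its underside; y along its length; z up as it lies on the bench. None if absent.
- offcut_c_mid (a point): Middle of that piece (half its length, width and height).
- wedge_a: Oak wedge 30 x 100 mm (x, y), 24 mm high at its thick end (+y), tapering evenly to 4 mm at the other (-y); sides parallel. Origin: centre of its underside; y along its length; z up as it lies on the bench. None if absent.
- wedge_a_mid (a point): Middle of that piece (half its length, width and height).
- green_driver: Short screwdriver 28 x 158 x 27 mm (x, y, z): handle at +y, from y = -6 to +79 mm (28 mm wide from y = +26, 24 mm before), blade a 6 mm rod towards -y. Its weight sits in the handle. Origin: centre of its underside; y along its length; z up as it lies on the bench. None if absent.
- green_driver_mid (a point): Middle of that piece (half its length, width and height).
- tape_measure: Tape measure, 71 x 76 x 34 mm, a bystander on the bench. Origin: centre of its underside.
- wax_tin: Round wax tin, 73 mm across, 30 mm high, a bystander on the bench. Origin: centre of its underside.
Things that resemble listed ones, but are neither listed nor needed, are in the scene too. Leave any black look-alike of the wedge_a alone.

How it is judged:
On the way, in this order (a step that is already met when the one before it is completed fails the run):
1. the bolt is slid out to its outer end stop (value of joint lock_bolt below 0.003 m), for 0.2 s.
2. the keeper bar is swung open (value of joint keeper_bar above 1.2 rad), for 0.2 s.
3. every kit piece present lies in a trough, with the bar open ((y of offcut_a_mid in the frame of kit_tray between -0.079 and -0.057 m or y of offcut_a_mid in the frame of kit_tray between -0.011 and 0.011 m or y of offcut_a_mid in the frame of kit_tray between 0.057 and 0.079 m) and x of offcut_a_mid in the frame of kit_tray between -0.043 and 0.043 m and z of each of offcut_a_mid, offcut_c_mid, wedge_a_mid, green_driver_mid in the frame of kit_tray below 0.031 m and angle between the y axis of each of offcut_a, offcut_c, wedge_a, green_driver and the x axis of kit_tray, either way round below 0.4 rad and angle between offcut_a's own y axis and vertical between 1.27 and 1.87 rad and linear speed of each of offcut_a, offcut_c, wedge_a, green_driver below 0.03 m/s and (y of offcut_c_mid in the frame of kit_tray between -0.0825 and -0.0535 m or y of offcut_c_mid in the frame of kit_tray between -0.0145 and 0.0145 m or y of offcut_c_mid in the frame of kit_tray between 0.0535 and 0.0825 m) and x of offcut_c_mid in the frame of kit_tray between -0.0305 and 0.0305 m and angle between offcut_c's own y axis and vertical between 1.27 and 1.87 rad and (y of wedge_a_mid in the frame of kit_tray between -0.0825 and -0.0535 m or y of wedge_a_mid in the frame of kit_tray between -0.0145 and 0.0145 m or y of wedge_a_mid in the frame of kit_tray between 0.0535 and 0.0825 m) and x of wedge_a_mid in the frame of kit_tray between -0.0405 and 0.0405 m and angle between wedge_a's own y axis and vertical between 1.27 and 1.87 rad and (y of green_driver_mid in the frame of kit_tray between -0.088 and -0.048 m or y of green_driver_mid in the frame of kit_tray between -0.02 and 0.02 m or y of green_driver_mid in the frame of kit_tray between 0.048 and 0.088 m) and x of green_driver_mid in the frame of kit_tray between -0.0115 and 0.0115 m and angle between green_driver's own y axis and vertical between 1.27 and 1.87 rad and value of joint keeper_bar above 0.5 rad), for 0.2 s.
4. the keeper bar is shut in its detent, the bolt still out (value of joint keeper_bar below 0.025 rad and value of joint lock_bolt below 0.015 m), for 0.2 s.
5. the bolt is slid in to its inner end stop (value of joint keeper_bar below 0.025 rad and value of joint lock_bolt above 0.037 m), for 0.2 s.
At the end, for the whole second after the job is handed in: Every kit piece present lies within a trough of its own, lengthwise to 0.4 rad and level to 0.3 rad, its middle under 31 mm above the bench; the bar is shut (under 0.025 rad) and the bolt in (over 37 mm of 40) (all of step 5 and (y of offcut_a_mid in the frame of kit_tray between -0.079 and -0.057 m or y of offcut_a_mid in the frame of kit_tray between -0.011 and 0.011 m or y of offcut_a_mid in the frame of kit_tray between 0.057 and 0.079 m) and x of offcut_a_mid in the frame of kit_tray between -0.043 and 0.043 m and z of each of offcut_a_mid, offcut_c_mid, wedge_a_mid, green_driver_mid in the frame of kit_tray below 0.031 m and angle between the y axis of each of offcut_a, offcut_c, wedge_a, green_driver and the x axis of kit_tray, either way round below 0.4 rad and angle between offcut_a's own y axis and vertical between 1.27 and 1.87 rad and (y of offcut_c_mid in the frame of kit_tray between -0.0825 and -0.0535 m or y of offcut_c_mid in the frame of kit_tray between -0.0145 and 0.0145 m or y of offcut_c_mid in the frame of kit_tray between 0.0535 and 0.0825 m) and x of offcut_c_mid in the frame of kit_tray between -0.0305 and 0.0305 m and angle between offcut_c's own y axis and vertical between 1.27 and 1.87 rad and (y of wedge_a_mid in the frame of kit_tray between -0.0825 and -0.0535 m or y of wedge_a_mid in the frame of kit_tray between -0.0145 and 0.0145 m or y of wedge_a_mid in the frame of kit_tray between 0.0535 and 0.0825 m) and x of wedge_a_mid in the frame of kit_tray between -0.0405 and 0.0405 m and angle between wedge_a's own y axis and vertical between 1.27 and 1.87 rad and (y of green_driver_mid in the frame of kit_tray between -0.088 and -0.048 m or y of green_driver_mid in the frame of kit_tray between -0.02 and 0.02 m or y of green_driver_mid in the frame of kit_tray between 0.048 and 0.088 m) and x of green_driver_mid in the frame of kit_tray between -0.0115 and 0.0115 m and angle between green_driver's own y axis and vertical between 1.27 and 1.87 rad); the robot touches nothing.
It fails at once if the tape measure is pushed more than 25 mm (distance of tape_measure from where it was at the start of the episode above 0.025 m).
It fails at once if the wax tin is pushed more than 25 mm (distance of wax_tin from where it was at the start of the episode above 0.025 m).
Of offcut_a, offcut_c, wedge_a, green_driver only 2 to 3 are there at a start; the rules pass over those that are not, and their reading is None.
At some moment in a run one of offcut_a, offcut_c, wedge_a, green_driver may be knocked a few centimetres aside while the robot is not near it.
Once in a run the grip may slacken for a moment while it holds something.
It also fails if it takes over 210 s, if anything falls off the work surface, if the arm or the gripper's body presses on something with over 40 N, if the wrist force passes 120 N, or if a joint passes its speed limit or range.

## Working session

There is one attempt and no reset: what is moved stays moved. The work goes in short steps, Python scripts to look and compute and a tool call to move; the robot and the scene stay as the last step left them, time stands still between calls to the robot, and variables do not carry over. Pictures are saved under pics/ and viewed, at most 14 in all, crops included, and the job is handed in when it is done.

Besides the shell and the picture viewer there is one more tool, called after "Emit:" as name(argument=value, ...) on one line, values as JSON. play_rows: Moves the arm, as the interface text tells. Its arguments: {"type":"object","properties":{"increments":{"type":"array"},"grip_force":{"type":"number"}},"required":["increments"]}

```bash
ls; mkdir -p pics
cat > h.py <<'E'
import numpy as np, cv2
from plant import telemetry, viewer, workorder, robot
def snap(n):
    c=viewer.calibration(n); p,d=viewer.snapshot(n); return c,p,d
def save(f,p): cv2.imwrite('pics/'+f,p[:,:,::-1])
def K(c):
    f=240/np.tan(np.radians(c['vfov'])/2); return np.array([[f,0,c['cx']],[0,f,c['cy']],[0,0,1.]]),np.array(c['dist_coeffs'],float)
def rays(c,uv):
    k,d=K(c); n=cv2.undistortPoints(np.array(uv,float).reshape(-1,1,2),k,d).reshape(-1,2)
    E=np.array(c['extrinsics']);R=E[:3,:3];o=-R.T@E[:3,3]
    return o,np.c_[n[:,0],-n[:,1],-np.ones(len(n))]@R
def plane(c,uv,z):
    o,r=rays(c,uv); return o+r*((z-o[2])/r[:,2])[:,None]
def dpt(c,d,uv):
    o,r=rays(c,uv); q=np.array(uv).reshape(-1,2).astype(int); return o+r*d[q[:,1],q[:,0]][:,None]
def proj(c,X):
    k,d=K(c);E=np.array(c['extrinsics']);P=np.atleast_2d(X)@E[:3,:3].T+E[:3,3]
    return cv2.projectPoints(P*[1,-1,-1],np.zeros(3),np.zeros(3),k,d)[0].reshape(-1,2)
E
python3 - <<'E'
from h import *
print(telemetry.read_state(),robot.hold_point_z)
for n in('top','scene','wrist'):
    c,p,d=snap(n);save(n+'0.png',p);np.savez(n+'0.npz',p=p,d=d);print(n,c)
E
```

```text
pics
{'time': 0.0, 'joints': array([-1.24439265e+00,  2.77159625e-01, -2.78679367e-02,  1.26801739e+00,
        2.35233567e-05,  1.46739664e+00]), 'joint_velocities': array([ 0.00146233, -0.00204096,  0.00094228,  0.00051116, -0.00031436,
       -0.00026405]), 'tau': array([ 6.79579553e-04, -4.45511627e+01,  2.95201510e+01,  1.64476165e-02,
       -3.41723057e-05,  5.33745890e-06]), 'tool_pos': array([ 0.2601798 , -0.56741713,  0.23014928]), 'tcp_rot': array([-1.11863691e-03,  9.76996751e-01,  2.13251222e-01, -1.13414574e-04]), 'contact_force': array([-1.23771866, -0.41114858,  0.15844317]), 'ft_torque': array([0.0225303 , 0.05866377, 0.01413239]), 'grasp_force': 0.0, 'opening': 0.9974462056233335} 0.0187
top {'vfov': 45.151995143531565, 'cx': 325.2570938033714, 'cy': 247.7221947008658, 'dist_coeffs': array([0.05132466, 0.        , 0.        , 0.        , 0.        ]), 'extrinsics': array([[-1.41179860e-02, -9.99897595e-01, -2.34124330e-03,
        -6.84800512e-02],
       [ 9.90495370e-01, -1.43055471e-02,  1.36800124e-01,
        -5.50010158e-01],
       [-1.36819608e-01, -3.876484
[... 298 characters left out ...]
  0.        ]), 'extrinsics': array([[-0.90719001, -0.42071589,  0.00210391,  0.4438216 ],
       [ 0.29500002, -0.63252743,  0.71615923, -0.257246  ],
       [-0.29996878,  0.65031315,  0.69793376, -1.28603767],
       [ 0.        ,  0.        ,  0.        ,  1.        ]])}
wrist {'vfov': 63.031779007823374, 'cx': 318.00978797123804, 'cy': 236.8899668930064, 'dist_coeffs': array([-0.084725,  0.      ,  0.      ,  0.      ,  0.      ]), 'extrinsics': array([[ 0.41605223, -0.90934015, -0.00102076, -0.62484985],
       [ 0.85977834,  0.39374115, -0.32519089,  0.04144596],
       [ 0.29611105,  0.13441877,  0.94564784, -0.38039737],
       [ 0.        ,  0.        ,  0.        ,  1.        ]])}
```

View pics/top0.png

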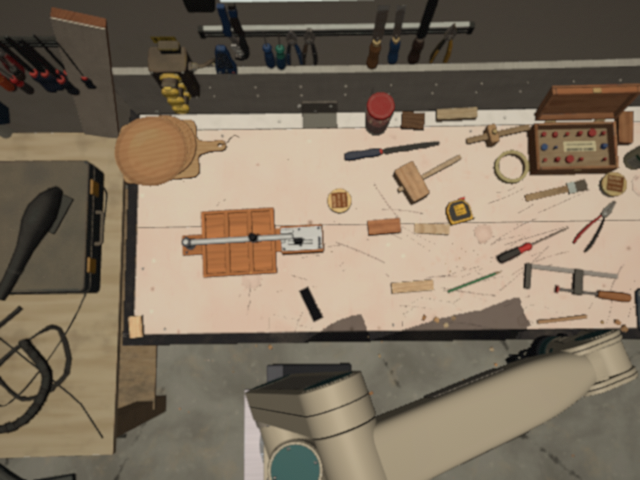

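View pics/scene0.png

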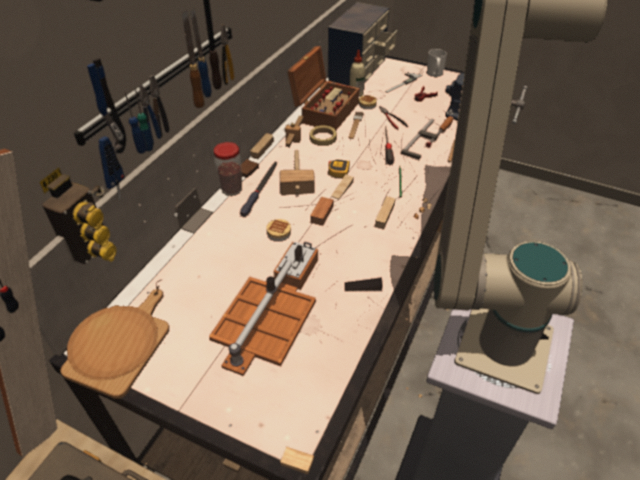

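The top view shows the tray at (240,242), the bar from (188,242) to (300,240), and the lock block at (302,238). The candidates are a cherry block at (384,227), pale pieces at (431,228) and (412,286), a black wedge look-alike at (311,303), a thin green stick at (472,282) and a red screwdriver at (530,245). The tape is at (459,210) and the tin at (339,200). I'll enlarge these and measure them.

Run:
```python
from h import *
z=np.load('top0.npz');p,d=z['p'],z['d'];c=viewer.calibration('top')
crop=cv2.resize(p[185:325,170:570],(800,280),interpolation=cv2.INTER_CUBIC)
s=np.load('scene0.npz')['p']
crop2=cv2.resize(s[145:375,205:435],(560,560*230//230),interpolation=cv2.INTER_CUBIC)[:320]
out=np.zeros((600,800,3),np.uint8);out[:280]=crop;out[280:,:560]=crop2
save('crop0.png',out)
for n,u,v in [('cherry',384,227),('p1',431,228),('p2',412,286),('green',472,282),('reddrv',515,252),('bench',350,250),('tape',459,210),('tin',339,200),('knob',253,238),('pivot',188,242),('grip',298,240),('block',315,238),('black',311,303)]:
    print(n,dpt(c,d,[(u,v)])[0].round(3))
```

```text
cherry [ 0.608 -0.248  0.031]
p1 [ 0.607 -0.388  0.012]
p2 [ 0.436 -0.324  0.028]
green [ 0.446 -0.5    0.01 ]
reddrv [ 0.53  -0.623  0.028]
bench [ 0.547 -0.149 -0.007]
tape [ 0.654 -0.466  0.035]
tin [ 0.69  -0.119  0.031]
knob [0.57  0.123 0.106]
pivot [0.566 0.311 0.071]
grip [ 0.563 -0.001  0.103]
block [ 0.576 -0.047  0.052]
black [ 0.392 -0.033  0.004]
```

View pics/crop0.png

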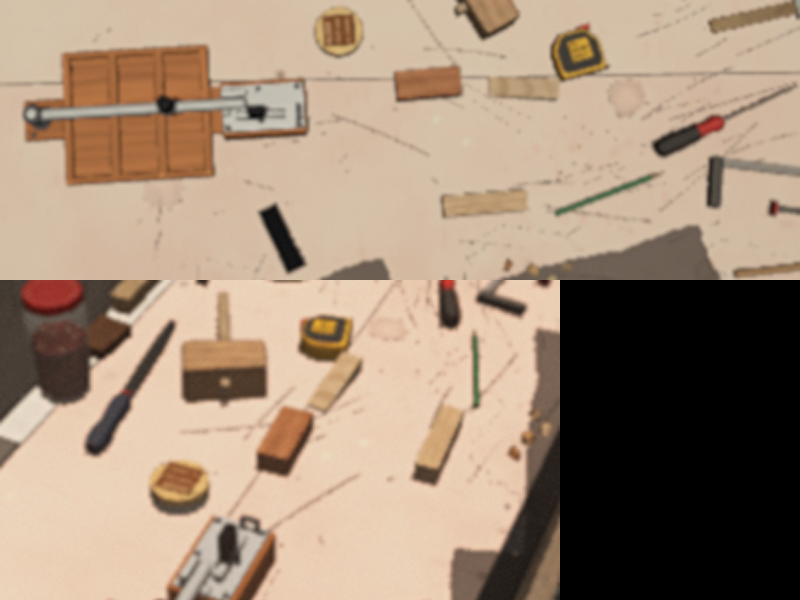

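The three pieces present are:
- **offcut_a**: the cherry block at (384,227), since it is reddish and its top reads 31 mm.
- **wedge_a**: the oak piece at (431,228), since it is low and tapered.
- **offcut_c**: the ash stick at (412,286), since its top reads 28 mm.

The driver is absent. The red screwdriver at (515,252) is about 200 mm long and the green stick is a thin pencil. Next I'll measure the tray and the pieces.

Run:
```python
from h import *
z=np.load('top0.npz');p,d=z['p'],z['d'];c=viewer.calibration('top')
hsv=cv2.cvtColor(p,cv2.COLOR_RGB2HSV)
bg=hsv[255,340];print('bench hsv',bg,'tray',hsv[260,215],'cherry',hsv[227,384],'p1',hsv[228,431],'p2',hsv[286,412])
m=((hsv[...,1]>120)&(hsv[...,0]<20)).astype(np.uint8)
n,l,st,ce=cv2.connectedComponentsWithStats(m)
for i in range(1,n):
    x,y,w,h,a=st[i]
    if a>60 and 180<x<420 and 190<y<330:
        cn=max(cv2.findContours((l==i).astype(np.uint8),0,2)[0],key=cv2.contourArea)
        r=cv2.minAreaRect(cn);b=cv2.boxPoints(r);print(st[i],plane(c,b,0.018 if a>1000 else .032).round(3).tolist())
# pieces by saturation diff
for nm,(x0,x1,y0,y1),zz in [('p1',(412,452,218,240),.014),('p2',(385,440,275,298),.03)]:
    sub=p[y0:y1,x0:x1].astype(int);lab=cv2.cvtColor(p,cv2.COLOR_RGB2LAB)[y0:y1,x0:x1].astype(int)
    ref=np.median(np.r_[lab[0],lab[-1]],0);mm=(np.abs(lab-ref).sum(2)>14).astype(np.uint8)
    cn=max(cv2.findContours(mm,0,2)[0],key=cv2.contourArea)+[x0,y0]
    r=cv2.minAreaRect(cn);b=cv2.boxPoints(r);P=plane(c,b,zz);print(nm,r,P.round(3).tolist(),P.mean(0).round(3))
print('wedge heights',[dpt(c,d,[(u,228)])[0].round(3).tolist() for u in range(412,450,4)])
# two-view heights using scene
```

```text
bench hsv [ 15  61 213] tray [ 13 158 163] cherry [ 12 142 165] p1 [ 17  91 183] p2 [ 16 102 188]
[331 192  17  17 258] [[0.714, -0.095, 0.032], [0.714, -0.142, 0.032], [0.666, -0.141, 0.032], [0.667, -0.095, 0.032]]
[ 187  208   93   31 1961] [[0.662, 0.332, 0.018], [0.674, 0.062, 0.018], [0.596, 0.058, 0.018], [0.584, 0.326, 0.018]]
[368 219  32  16 424] [[0.626, -0.2, 0.032], [0.633, -0.291, 0.032], [0.594, -0.293, 0.032], [0.587, -0.203, 0.032]]
[ 183  240   98   37 2514] [[0.564, 0.339, 0.018], [0.577, 0.056, 0.018], [0.483, 0.051, 0.018], [0.471, 0.332, 0.018]]
[282 249  41   5 102] [[0.541, 0.049, 0.032], [0.547, -0.067, 0.032], [0.539, -0.067, 0.032], [0.533, 0.049, 0.032]]
p1 ((431.5, 227.0), (18.0, 39.0), 90.0) [[0.637, -0.333, 0.014], [0.635, -0.447, 0.014], [0.582, -0.445, 0.014], [0.583, -0.331, 0.014]] [ 0.609 -0.389  0.014]
p2 ((411.43035888671875, 285.2336120605469), (15.02893352508545, 44.634124755859375), 84.80557250976562) [[0.454, -0.257, 0.03], [0.464, -0.385, 0.03], [0.421, -0.387, 0.03], [0.412, -0.259, 0.03]] [ 0.438 -0.322  0.03 ]
wedge heights [[0.609, -0.334, 0.001], [0.608, -0.345, 0.006], [0.608, -0.356, 0.006], [0.606, -0.366, 0.016], [0.606, -0.379, 0.013], [0.606, -0.39, 0.015], [0.606, -0.402, 0.014], [0.605, -0.413, 0.016], [0.604, -0.424, 0.021], [0.603, -0.434, 0.028]]
```

Emit:
play_rows(increments=[100, 0, 0, -0.01, -0.12, 100, 0, 0, -0.01, -0.12, 100, 0, 0, -0.01, -0.12, 100, 0, 0, -0.01, -0.12, 100, 0, 0, -0.01, -0.12, 100, 0, 0, -0.01, -0.12, 100, 0, 0, -0.01, -0.12, 100, 0, 0, -0.01, -0.12])

```text
time: 0.82
tool_pos: [0.2603, -0.5679, 0.3113]
tcp_rot: [-0.0, 0.766, 0.643, 0.0]
contact_force: [-0.1, 0.2, -0.1]
opening: 1.0
grasp_force: 0.0
```

Emit:
play_rows(increments=[100, 0, 0, 0, -0.12, 100, 0, 0, 0, -0.12, 100, 0, 0, 0, -0.12, 100, 0, 0, 0, -0.12, 100, 0, 0, 0, -0.12, 100, 0, 0, 0, -0.12, 100, 0, 0, 0, -0.12, 100, 0, 0, 0, -0.12])

```text
time: 1.48
tool_pos: [0.2603, -0.5679, 0.3108]
tcp_rot: [-0.0, 0.383, 0.924, 0.0]
contact_force: [0.5, -0.8, 0.2]
opening: 1.0
grasp_force: 0.0
```

Emit:
play_rows(increments=[100, 0, 0, 0, -0.12, 100, 0, 0, 0, -0.12, 100, 0, 0, 0, -0.12, 100, 0, 0, 0, -0.12, 100, 0, 0, 0, -0.12, 100, 0, 0, 0, -0.12, 100, 0, 0, 0, -0.12, 100, 0, 0, 0, -0.12])

```text
time: 2.15
tool_pos: [0.2603, -0.5679, 0.3108]
tcp_rot: [-0.0, -0.087, 0.996, 0.001]
contact_force: [0.5, -0.4, -0.2]
opening: 0.996
grasp_force: 0.0
```

Emit:
play_rows(increments=[100, 0, 0, 0, -0.12, 100, 0, 0, 0, -0.12, 100, 0, 0, 0, -0.12, 100, 0, 0, 0, -0.12, 100, 0, 0, 0, -0.12, 100, 0, 0, 0, -0.12, 100, 0, 0, 0, -0.12, 100, 0, 0, 0, -0.12])

```text
time: 2.82
tool_pos: [0.2603, -0.5679, 0.3108]
tcp_rot: [0.0, -0.537, 0.843, 0.001]
contact_force: [0.3, -0.0, 0.4]
opening: 0.999
grasp_force: 0.0
```

Emit:
play_rows(increments=[100, 0, 0, 0, -0.12, 100, 0, 0, 0, -0.12, 100, 0, 0, 0, -0.12, 100, 0, 0, 0, -0.12, 100, -0.02, -0.02, 0, 0, 100, -0.04, -0.02, 0, 0, 100, -0.04, -0.02, 0, 0, 100, -0.04, -0.02, 0, 0])

```text
time: 3.48
tool_pos: [0.3315, -0.4321, 0.3106]
tcp_rot: [-0.0, 0.72, -0.694, -0.001]
contact_force: [0.7, -0.1, 0.1]
opening: 0.999
grasp_force: 0.0
```

Emit:
play_rows(increments=[100, -0.036, -0.017, 0, 0, 100, -0.036, -0.017, 0, 0, 100, -0.036, -0.017, 0, 0, 100, -0.036, -0.017, 0, 0, 100, -0.036, -0.017, 0, 0, 100, -0.036, -0.017, 0, 0, 100, -0.036, -0.017, 0, 0, 100, -0.036, -0.017, 0, 0])

```text
time: 4.15
tool_pos: [0.4566, -0.1387, 0.3112]
tcp_rot: [0.0, 0.72, -0.694, 0.0]
contact_force: [0.4, -1.3, -0.7]
opening: 1.0
grasp_force: 0.0
```

Emit:
play_rows(increments=[100, -0.036, -0.016, 0, 0, 100, -0.036, -0.016, 0, 0, 100, -0.036, -0.016, 0, 0, 100, -0.036, -0.016, 0, 0, 100, -0.036, -0.016, 0, 0, 100, -0.03, -0.01, 0, 0, 100, 0, 0, 0, 0, 100, 0, 0, 0, 0])

```text
time: 4.82
tool_pos: [0.5385, 0.074, 0.3107]
tcp_rot: [0.001, 0.721, -0.693, -0.0]
contact_force: [0.4, -0.1, -0.6]
opening: 0.999
grasp_force: 0.0
```

Run:
```python
from h import *
print(telemetry.read_state()['tool_pos'])
c,p,d=snap('wrist');save('w1.png',p);np.savez('w1.npz',p=p,d=d,E=c['extrinsics'])
```

```text
[0.53848401 0.07404674 0.31069789]
```

View pics/w1.png

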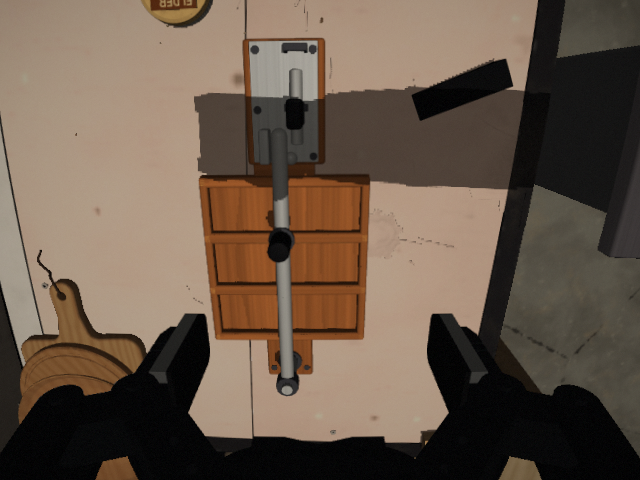

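The wrist view shows the bolt grip at (295,112), the knob top at about (278,252), the hub at (288,383), and the tray rim corners at about (200,178), (370,178), (364,339) and (215,340).

```bash
cat >> h.py <<'E'
def load(n):
    z=np.load(n+'.npz');c=viewer.calibration('wrist');c['extrinsics']=z['E'];return c,z['p'],z['d']
E
python3 - <<'E'
from h import *
c,p,d=load('w1')
print('rim',plane(c,[(200,178),(370,178),(364,339),(215,340)],.018).round(4).tolist(),dpt(c,d,[(205,184),(365,184),(360,335),(219,336)]).round(3).tolist())
g=cv2.cvtColor(p,cv2.COLOR_RGB2GRAY)
for nm,(x0,x1,y0,y1),zz in [('grip',(280,312,88,140),.104),('knob',(262,300,222,268),.106)]:
    m=(g[y0:y1,x0:x1]<35).astype(np.uint8)
    cn=max(cv2.findContours(m,0,2)[0],key=cv2.contourArea);x,y,w,h=cv2.boundingRect(cn);M=cv2.moments(cn)
    ys=np.arange(y0+y,y0+y+h,3);xs=int(x0+M['m10']/M['m00'])
    print(nm,x0+x,y0+y,w,h,[(int(v),dpt(c,d,[(xs,v)])[0].round(3).tolist()) for v in ys])
print('hub',dpt(c,d,[(288,383),(288,388)]).round(3).tolist(),'blk',plane(c,[(244,40),(324,40),(324,162),(248,162)],.05).round(3).tolist())
E
```

```text
rim [[0.6718, 0.0737, 0.018], [0.4806, 0.0665, 0.018], [0.4707, 0.2764, 0.018], [0.665, 0.2864, 0.018]] [[0.666, 0.08, 0.018], [0.486, 0.074, 0.017], [0.476, 0.272, 0.016], [0.66, 0.28, 0.017]]
grip 284 98 24 32 [(98, [0.565, -0.015, 0.063]), (101, [0.563, -0.012, 0.103]), (104, [0.563, -0.01, 0.105]), (107, [0.563, -0.007, 0.104]), (110, [0.562, -0.005, 0.104]), (113, [0.562, -0.002, 0.104]), (116, [0.562, 0.0, 0.104]), (119, [0.562, 0.003, 0.105]), (122, [0.562, 0.005, 0.103]), (125, [0.562, 0.008, 0.104]), (128, [0.562, 0.01, 0.104])]
knob 262 228 30 34 [(228, [0.578, 0.113, 0.07]), (231, [0.578, 0.116, 0.07]), (234, [0.577, 0.116, 0.08]), (237, [0.576, 0.115, 0.09]), (240, [0.575, 0.115, 0.101]), (243, [0.575, 0.116, 0.105]), (246, [0.575, 0.12, 0.104]), (249, [0.575, 0.122, 0.105]), (252, [0.575, 0.125, 0.105]), (255, [0.575, 0.128, 0.106]), (258, [0.575, 0.132, 0.105]), (261, [0.575, 0.135, 0.105])]
hub [[0.566, 0.309, 0.069], [0.565, 0.312, 0.074]] blk [[0.615, -0.067, 0.05], [0.539, -0.069, 0.05], [0.534, 0.046, 0.05], [0.612, 0.049, 0.05]]
```

Emit:
play_rows(increments=[100, 0.025, -0.007, 0.03, 0, 100, 0.025, -0.007, 0.03, 0, 100, 0.026, -0.007, 0.03, 0, 100, 0, 0, 0.03, 0, 100, 0, 0, 0.03, 0, 100, 0, 0, 0.03, 0, 100, 0, 0, 0.03, 0, 100, 0, 0, 0.028, 0])

```text
time: 5.53
tool_pos: [0.5613, -0.0045, 0.0718]
tcp_rot: [0.0, 0.719, -0.695, -0.0]
contact_force: [0.4, -0.6, -0.1]
opening: 0.999
grasp_force: 0.0
```

Emit:
play_rows(increments=[0, 0, 0, 0, 0, 0, 0, 0, 0, 0, 0, 0, 0, 0, 0, 0, 0, 0, 0, 0, 0, 0, 0, 0, 0, 0, 0, 0, 0, 0], grip_force=40)

```text
time: 6.03
tool_pos: [0.5627, -0.0031, 0.0754]
tcp_rot: [0.0, 0.72, -0.694, 0.001]
contact_force: [-5.5, -2.2, 23.7]
opening: 0.16
grasp_force: 44.9
```

Emit:
play_rows(increments=[0, 0, 0, -0.003, 0, 0, 0, 0, 0, 0])

```text
time: 6.2
tool_pos: [0.5627, -0.0029, 0.0757]
tcp_rot: [-0.0, 0.72, -0.694, 0.001]
contact_force: [3.8, -0.6, -10.0]
opening: 0.156
grasp_force: 41.5
```

Emit:
play_rows(increments=[0, 0.008, 0, 0, 0, 0, 0.008, 0, 0, 0, 0, 0.008, 0, 0, 0, 0, 0.008, 0, 0, 0, 0, 0, 0, 0, 0])

```text
time: 6.62
tool_pos: [0.5641, -0.036, 0.0757]
tcp_rot: [-0.0, 0.72, -0.694, 0.0]
contact_force: [5.9, -1.0, -12.9]
opening: 0.152
grasp_force: 41.2
```

Emit:
play_rows(increments=[0, 0.004, 0, 0.001, 0, 0, 0.004, 0, 0, 0, 0, 0.003, 0, 0, 0, 0, 0, 0, 0, 0])

```text
time: 6.95
tool_pos: [0.5641, -0.0367, 0.0755]
tcp_rot: [-0.008, 0.722, -0.692, -0.007]
contact_force: [4.7, 24.6, -3.9]
opening: 0.155
grasp_force: 41.9
```

Emit:
play_rows(increments=[0, -0.008, 0, 0, 0, 100, 0, 0, 0, 0, 100, 0, 0, 0, 0, 100, 0, 0, 0, 0, 100, 0, 0, -0.03, 0, 100, 0, 0, -0.03, 0, 100, 0, 0, -0.03, 0, 100, 0, 0, 0, 0])

```text
time: 7.62
tool_pos: [0.5684, -0.0393, 0.1729]
tcp_rot: [-0.003, 0.72, -0.694, 0.005]
contact_force: [0.3, -0.2, 1.0]
opening: 0.998
grasp_force: 0.0
```

Run:
```python
from h import *
s=telemetry.read_state();print(s['tool_pos'],s['tcp_rot'])
c,p,d=snap('wrist');save('w2.png',p);np.savez('w2.npz',p=p,d=d,E=c['extrinsics'])
# knob and hub in this view
uv=proj(c,[[.575,.125,.106],[.565,.312,.074],[.562,-.037,.104]]);print(uv)
```

```text
[ 0.56836051 -0.03933903  0.17289056] [-0.00317603  0.71977814 -0.69417665  0.00530288]
[[302.80279584 465.38997867]
 [310.69399857 567.40535899]
 [331.07441366 261.11789937]]
```

View pics/w2.png

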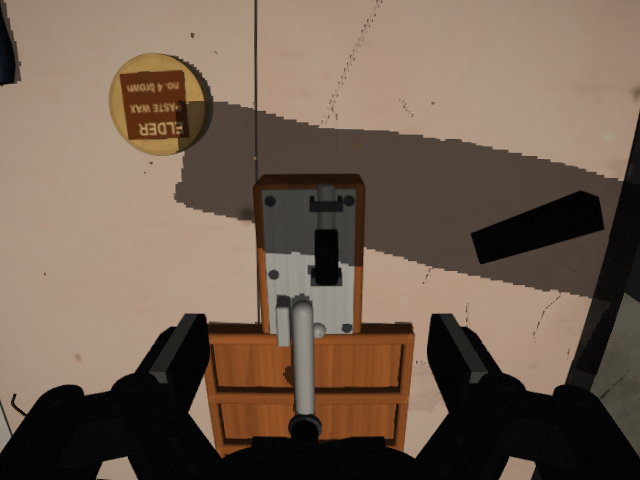

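The bolt grip has moved out to (327,257), with its rear past the guide, so it is at the outer stop. Next is the knob.

Emit:
play_rows(increments=[100, -0.04, -0.003, 0, 0, 100, -0.04, -0.003, 0, 0, 100, -0.04, -0.003, 0, 0, 100, -0.04, -0.003, 0, 0, 100, -0.004, -0.001, 0.02, 0, 100, 0, 0, 0.035, 0, 100, 0, 0, 0.035, 0, 100, 0, 0, 0, 0])

```text
time: 8.33
tool_pos: [0.5636, 0.1258, 0.0679]
tcp_rot: [0.006, 0.72, -0.694, -0.005]
contact_force: [-1.5, -0.3, -1.5]
opening: 1.0
grasp_force: 0.0
```

Emit:
play_rows(increments=[0, 0, 0, 0, 0, 0, 0, 0, 0, 0, 0, 0, 0, 0, 0, 0, 0, 0, 0, 0, 0, 0, 0, 0, 0, 0, 0, 0, 0, 0], grip_force=30)

```text
time: 8.83
tool_pos: [0.5742, 0.1266, 0.0777]
tcp_rot: [-0.003, 0.72, -0.694, 0.003]
contact_force: [4.2, -1.0, 2.5]
opening: 0.245
grasp_force: 31.6
```

Emit:
play_rows(increments=[0, -0.001, 0.019, 0, 0.1, 0, -0.001, 0.019, 0, 0.1, 0, -0.001, 0.019, 0, 0.1, 0, -0.001, 0.019, 0, 0.1, 0, -0.001, 0.019, 0, 0.1, 0, -0.001, 0.019, 0, 0.1, 0, -0.001, 0.019, 0, 0.1, 0, 0, 0, 0, 0])

```text
time: 9.5
tool_pos: [0.4464, 0.1688, 0.0777]
tcp_rot: [0.002, -0.438, 0.899, 0.0]
contact_force: [-0.5, -0.6, 4.8]
opening: 0.25
grasp_force: 32.4
```

Emit:
play_rows(increments=[0, -0.001, 0.019, 0, 0.1, 0, -0.001, 0.019, 0, 0.1, 0, -0.001, 0.019, 0, 0.1, 0, -0.001, 0.019, 0, 0.1, 0, -0.001, 0.019, 0, 0.1, 0, -0.001, 0.019, 0, 0.1, 0, -0.001, 0.019, 0, 0.1, 0, -0.001, 0.019, 0, 0.1])

```text
time: 10.17
tool_pos: [0.3764, 0.2983, 0.0777]
tcp_rot: [0.002, -0.052, 0.999, 0.0]
contact_force: [4.0, -0.7, 5.0]
opening: 0.246
grasp_force: 32.4
```

Emit:
play_rows(increments=[0, -0.001, 0.016, 0, 0.08, 0, 0, 0, 0, 0, 0, 0, 0, 0, 0])

```text
time: 10.42
tool_pos: [0.3755, 0.314, 0.0776]
tcp_rot: [0.002, -0.015, 1.0, 0.0]
contact_force: [-0.9, -1.6, 9.1]
opening: 0.246
grasp_force: 32.9
```

Emit:
play_rows(increments=[100, 0, 0, 0, 0, 100, 0, 0, 0, 0, 100, 0, 0, 0, 0, 100, 0, 0, 0, 0, 100, 0, 0, -0.03, 0, 100, 0, 0, -0.035, 0, 100, 0, 0, -0.035, 0, 100, 0, 0, -0.035, -0.12])

```text
time: 11.08
tool_pos: [0.3732, 0.3123, 0.2112]
tcp_rot: [-0.001, -0.075, 0.997, -0.0]
contact_force: [1.0, 1.7, -0.5]
opening: 0.996
grasp_force: 0.0
```

Emit:
play_rows(increments=[100, 0, 0, 0, -0.12, 100, 0, 0, 0, -0.12, 100, 0, 0, 0, -0.12, 100, 0, 0, 0, -0.12, 100, 0, 0, 0, -0.12, 100, 0, 0, 0, -0.12, 100, 0, 0, 0, -0.12, 100, 0, 0, 0, -0.12])

```text
time: 11.75
tool_pos: [0.3736, 0.3126, 0.2099]
tcp_rot: [-0.001, -0.529, 0.849, 0.0]
contact_force: [-1.1, 0.2, -0.4]
opening: 0.999
grasp_force: 0.0
```

Emit:
play_rows(increments=[100, 0, 0, 0, -0.12, 100, 0, 0, 0, -0.12, 100, 0, 0, 0, -0.12, 100, 0, 0, 0, -0.12, 100, 0, 0, 0, -0.08, 100, 0.038, -0.015, 0, 0, 100, 0.038, -0.015, 0, 0, 100, 0.038, -0.015, 0, 0])

```text
time: 12.42
tool_pos: [0.4297, 0.203, 0.21]
tcp_rot: [0.0, 0.742, -0.671, -0.0]
contact_force: [-0.5, -0.3, 0.6]
opening: 1.003
grasp_force: 0.0
```

Emit:
play_rows(increments=[100, 0.038, -0.015, 0, 0, 100, 0.038, -0.015, 0, 0, 100, 0.038, -0.015, 0, 0, 100, 0.038, -0.015, 0, 0, 100, 0.038, -0.015, 0, 0, 100, 0.038, -0.015, 0, 0, 100, 0.038, -0.015, 0, 0, 100, 0.038, -0.015, 0, 0])

```text
time: 13.08
tool_pos: [0.5789, -0.0892, 0.2099]
tcp_rot: [0.0, 0.741, -0.672, -0.0]
contact_force: [1.2, 0.9, 0.5]
opening: 1.002
grasp_force: 0.0
```

Emit:
play_rows(increments=[100, 0.038, -0.015, 0, 0, 100, 0.038, -0.015, 0, 0, 100, 0, 0, 0, 0, 100, 0, 0, 0, 0])

```text
time: 13.42
tool_pos: [0.6163, -0.162, 0.2092]
tcp_rot: [0.0, 0.74, -0.673, -0.001]
contact_force: [-1.4, -0.2, 0.6]
opening: 1.003
grasp_force: 0.0
```

Run:
```python
from h import *
s=telemetry.read_state();print(s['tool_pos'],s['tcp_rot'],s['joints'].round(2))
c,p,d=snap('wrist');save('w3.png',p);np.savez('w3.npz',p=p,d=d,E=c['extrinsics'])
c,p,d=snap('top');save('t3.png',p);np.savez('top3.npz',p=p,d=d)
```

```text
[ 0.61625024 -0.16197251  0.20923263] [ 1.44793351e-04  7.39568954e-01 -6.73080441e-01 -6.78852690e-04] [-0.36  0.31 -0.03  1.23  0.   -2.02]
```

View pics/w3.png

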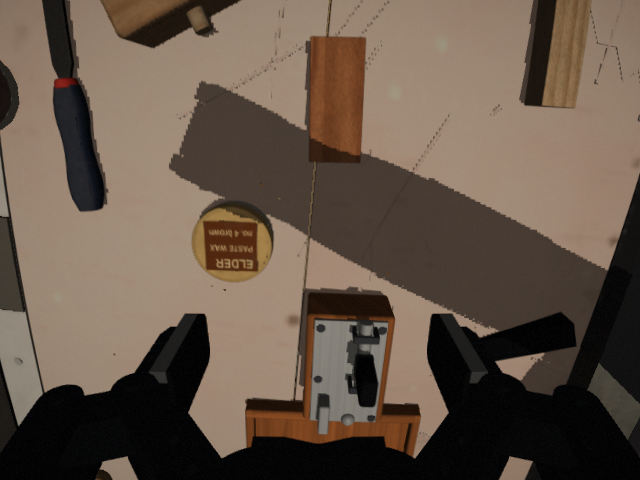

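The cherry block is at (337,98), the ash stick at about (555,55), and the wedge is out of view above. I'll measure the cherry in this view and in the top view.

```bash
cat >> h.py <<'E'
def mask(p,box,ref=None,thr=25):
    x0,x1,y0,y1=box;lab=cv2.cvtColor(p,cv2.COLOR_RGB2LAB).astype(int)[y0:y1,x0:x1]
    ab=lab[...,1:]
    return ab
def rect(c,p,box,cond,z):
    x0,x1,y0,y1=box;h=cv2.cvtColor(p,cv2.COLOR_RGB2HSV)[y0:y1,x0:x1].astype(int)
    m=cv2.morphologyEx(cond(h).astype(np.uint8),cv2.MORPH_OPEN,np.ones((3,3),np.uint8))
    cn=max(cv2.findContours(m,0,2)[0],key=cv2.contourArea).reshape(-1,2)+[x0,y0]
    W=plane(c,cn,z)
    (cx,cy),(w,hh),a=cv2.minAreaRect(W[:,:2].astype(np.float32)*1000)
    b=cv2.boxPoints(((cx,cy),(w,hh),a));e=[b[1]-b[0],b[2]-b[1]];e=max(e,key=np.linalg.norm)
    if e[1]>0:e=-e
    return np.array([cx,cy])/1000,(round(w,1),round(hh,1)),np.arctan2(e[0],-e[1])  # angle: long axis = (sin a,-cos a)
def tri(c1,u1,c2,u2):
    o1,r1=rays(c1,[u1]);o2,r2=rays(c2,[u2]);r1,r2=r1[0],r2[0]
    s=np.linalg.lstsq(np.c_[r1,-r2],o2-o1,rcond=None)[0];A=o1+r1*s[0];B=o2+r2*s[1]
    return (A+B)/2,np.linalg.norm(A-B)
E
python3 - <<'E'
from h import *
c,p,d=load('w3')
ch=lambda h:(h[...,1]>125)&(h[...,0]<20)
r=rect(c,p,(290,390,20,175),ch,.032);print('cherry wrist',r)
t=np.load('top3.npz');ct=viewer.calibration('top')
r2=rect(ct,t['p'],(360,405,212,242),ch,.032);print('cherry top',r2)
u1=proj(c,[[*r[0],.032]])[0];u2=proj(ct,[[*r2[0],.032]])[0]
print('tri',tri(c,u1,ct,u2),'depth',dpt(c,d,[u1])[0].round(4))
hs=cv2.cvtColor(p,cv2.COLOR_RGB2HSV);print(hs[50,565],hs[50,540],hs[120,540],hs[98,337])
print('stick pts',dpt(c,d,[(550,102),(578,102),(565,50),(590,5)]).round(3).tolist())
E
```

```text
cherry wrist (array([ 0.61079065, -0.24922018]), (41.6, 93.9), np.float32(0.075794175))
cherry top (array([ 0.61037439, -0.25453116]), (38.7, 75.0), np.float32(0.077024296))
tri (array([ 0.61008875, -0.25143854,  0.03942645]), np.float64(0.005016326388904791)) depth [ 0.6107 -0.2492  0.0305]
[ 16 120 125] [ 14 104  27] [ 14  66 158] [ 12 174 119]
stick pts [[0.438, -0.268, 0.03], [0.394, -0.274, 0.0], [0.435, -0.309, 0.03], [0.421, -0.345, 0.03]]
```

Emit:
play_rows(increments=[100, 0.029, 0.005, 0.02, 0.019, 100, 0.029, 0.005, 0.02, 0, 100, 0.028, 0.004, 0.025, 0, 100, 0, 0, 0.035, 0, 100, 0, 0, 0.035, 0, 100, 0, 0, 0.035, 0, 100, 0, 0, 0.029, 0, 100, 0, 0, 0, 0])

```text
time: 14.18
tool_pos: [0.6031, -0.2419, 0.0046]
tcp_rot: [0.002, 0.735, -0.678, -0.007]
contact_force: [-2.6, 0.7, -0.5]
opening: 1.0
grasp_force: 0.0
```

Emit:
play_rows(increments=[100, 0, 0, 0, 0, 20, 0, 0, 0, 0, 20, 0, 0, 0, 0, 20, 0, 0, 0, 0, 20, 0, 0, 0, 0, 20, 0, 0, 0, 0, 20, 0, 0, 0, 0], grip_force=60)

```text
time: 14.77
tool_pos: [0.6115, -0.2477, 0.0142]
tcp_rot: [-0.001, 0.734, -0.679, 0.002]
contact_force: [-0.9, 0.0, 7.2]
opening: 0.471
grasp_force: 64.0
```

Emit:
play_rows(increments=[20, 0, 0, -0.02, 0, 20, 0, 0, -0.035, 0, 20, 0, 0, -0.035, 0, 20, 0, 0, -0.035, 0, 20, 0, 0, -0.03, 0, 20, -0.02, 0, 0, 0, 20, -0.034, 0, 0, 0, 20, -0.034, 0, 0, 0])

```text
time: 15.43
tool_pos: [0.6031, -0.1592, 0.168]
tcp_rot: [-0.001, 0.733, -0.68, 0.001]
contact_force: [-0.1, -0.1, -1.2]
opening: 0.48
grasp_force: 63.1
```

Emit:
play_rows(increments=[20, -0.034, 0, 0, 0, 20, -0.034, 0, 0, 0, 20, -0.034, 0, 0, 0, 20, -0.034, 0, 0, 0, 20, -0.034, 0, 0, 0, 20, -0.034, 0, 0, 0, 20, -0.034, 0, 0, 0, 20, -0.034, 0, 0, 0])

```text
time: 16.1
tool_pos: [0.5807, 0.1138, 0.1668]
tcp_rot: [-0.0, 0.734, -0.679, 0.0]
contact_force: [0.7, 0.3, -0.9]
opening: 0.476
grasp_force: 63.1
```

Emit:
play_rows(increments=[20, -0.034, 0, 0, 0, 20, -0.034, 0, 0, 0, 20, -0.034, 0, 0, 0, 20, -0.031, 0.004, 0, 0, 20, 0, 0, 0, 0.12, 20, 0, 0, 0, 0.12, 20, 0, 0, 0, 0.12, 20, 0, 0, 0, 0.12])

```text
time: 16.77
tool_pos: [0.5665, 0.2449, 0.1666]
tcp_rot: [0.0, -0.55, 0.835, -0.0]
contact_force: [-0.1, -0.6, -1.7]
opening: 0.474
grasp_force: 63.0
```

Emit:
play_rows(increments=[20, 0, 0, 0, 0.12, 20, 0, 0, 0, 0.12, 20, 0, 0, 0, 0.12, 20, 0, 0, 0, 0.12, 20, 0, 0, 0, 0.12, 20, 0, 0, 0, 0.12, 20, 0, 0, 0, 0.12, 20, 0, 0, 0, 0.12])

```text
time: 17.43
tool_pos: [0.5666, 0.2444, 0.1667]
tcp_rot: [0.0, -0.101, 0.995, 0.0]
contact_force: [0.2, 0.4, -0.5]
opening: 0.474
grasp_force: 63.0
```

Emit:
play_rows(increments=[20, 0, 0, 0, 0.12, 20, 0, 0, 0, 0.05, 20, 0, 0, 0, 0, 20, 0, 0, 0, 0])

```text
time: 17.77
tool_pos: [0.5667, 0.2444, 0.1666]
tcp_rot: [0.0, -0.02, 1.0, 0.0]
contact_force: [-0.8, -0.3, -1.5]
opening: 0.475
grasp_force: 63.0
```

Run:
```python
from h import *
s=telemetry.read_state();q=s['tcp_rot'];print(s['tool_pos'],2*np.arctan2(q[2],q[1]),s['opening'])
c,p,d=snap('wrist');save('w4.png',p);np.savez('w4.npz',p=p,d=d,E=c['extrinsics'])
```

```text
[0.56668753 0.24443825 0.16656269] 3.182211083514179 0.47519578445521726
```

View pics/w4.png

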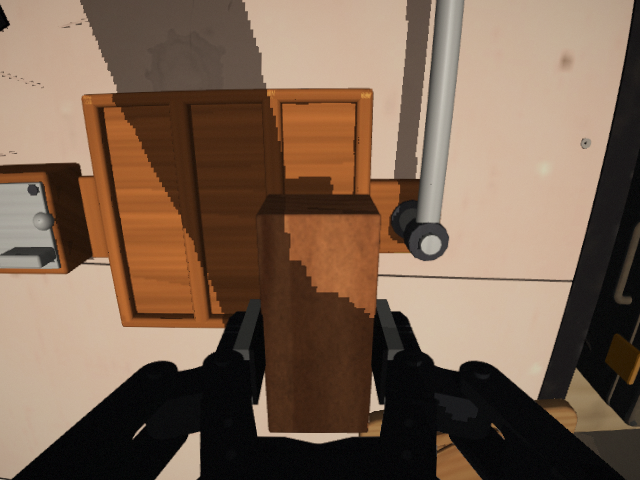

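The view shows the cherry held straight. The tray corners are at (83,97), (372,90) and (122,325), and trough_2 lies between (280,103) and (358,102).

Run:
```python
from h import *
c,p,d=load('w4')
P=plane(c,[(83,97),(372,90),(122,326),(280,103),(358,101),(180,95),(201,322)],.018);print(P.round(4).tolist())
print(dpt(c,d,[(86,100),(370,94),(275,150),(362,150)]).round(4).tolist())
a=P[1]-P[0];print('len y',np.linalg.norm(a),'th',np.arctan2(-a[0],a[1]));b=P[0]-P[2];print('len x',np.linalg.norm(b),'th',np.arctan2(b[1],b[0]))
ctr=(P[1]+P[2])/2;print('ctr',ctr)
ch=rect(c,p,(240,400,190,300),lambda h:(h[...,1]>125)&(h[...,0]<20),.19)
print('cherry pts',plane(c,[(260,214),(378,214),(268,430),(368,430)],.1666+.022).round(4).tolist(),dpt(c,d,[(265,220),(373,220),(318,420)]).round(4).tolist())
```

```text
[[0.4824, 0.0685, 0.018], [0.4725, 0.2778, 0.018], [0.6731, 0.0753, 0.018], [0.484, 0.2132, 0.018], [0.4804, 0.2684, 0.018], [0.4804, 0.1415, 0.018], [0.6649, 0.1466, 0.018]]
[[0.4845, 0.0701, 0.0171], [0.4752, 0.2766, 0.0181], [0.5173, 0.2099, 0.0179], [0.5148, 0.2738, 0.0174]]
len y 0.20952640021841945 th 0.04743101668838235
len x 0.19081162885360622 th -3.106026345492052
ctr [0.57277994 0.1765376  0.018     ]
cherry pts [[0.5177, 0.2232, 0.1886], [0.5162, 0.2608, 0.1886], [0.6076, 0.2251, 0.1886], [0.606, 0.2654, 0.1886]] [[0.521, 0.2242, 0.1841], [0.5197, 0.2601, 0.1837], [0.6053, 0.2452, 0.1846]]
```

Emit:
play_rows(increments=[20, 0, 0, 0.02, 0, 20, 0, 0, 0.03, 0, 20, 0, 0, 0.03, 0, 20, 0, 0, 0.03, 0, 20, 0, 0, 0.02, 0, 20, 0, 0, 0.01, 0, 20, 0, 0, 0, 0, 20, 0, 0, 0, 0])

```text
time: 18.48
tool_pos: [0.5673, 0.2447, 0.0268]
tcp_rot: [0.0, -0.02, 1.0, 0.0]
contact_force: [0.9, 0.5, 0.0]
opening: 0.471
grasp_force: 63.0
```

Emit:
play_rows(increments=[20, 0, 0, 0.003, 0, 20, 0, 0, 0, 0, 62, 0, 0, 0, 0, 62, 0, 0, 0, 0, 62, 0, 0, 0, 0, 62, 0, 0, -0.02, 0, 62, 0, 0, -0.035, 0, 62, 0, 0, -0.035, 0])

```text
time: 19.15
tool_pos: [0.5652, 0.244, 0.113]
tcp_rot: [-0.002, -0.02, 1.0, -0.001]
contact_force: [1.6, 0.2, -0.3]
opening: 0.618
grasp_force: 0.0
```

Emit:
play_rows(increments=[100, 0, 0, -0.035, 0, 100, 0, 0, -0.035, -0.12, 100, 0, 0, -0.03, -0.12, 100, 0, 0, 0, -0.12, 100, 0, 0, 0, -0.12, 100, 0, 0, 0, -0.12, 100, 0, 0, 0, -0.12, 100, 0, 0, 0, -0.12])

```text
time: 19.82
tool_pos: [0.5668, 0.2445, 0.2139]
tcp_rot: [0.0, -0.428, 0.904, -0.0]
contact_force: [-0.3, -0.2, 0.2]
opening: 1.002
grasp_force: 0.0
```

Emit:
play_rows(increments=[100, 0, 0, 0, -0.12, 100, 0, 0, 0, -0.12, 100, 0, 0, 0, -0.12, 100, 0, 0, 0, -0.12, 100, 0, 0, 0, -0.12, 100, 0, 0, 0, -0.12, 100, 0.036, 0.011, 0, -0.04, 100, 0.036, 0.011, 0, 0])

```text
time: 20.48
tool_pos: [0.5483, 0.1721, 0.2135]
tcp_rot: [-0.0, 0.733, -0.681, 0.0]
contact_force: [0.7, -1.3, 0.3]
opening: 1.0
grasp_force: 0.0
```

Emit:
play_rows(increments=[100, 0.036, 0.011, 0, 0, 100, 0.036, 0.011, 0, 0, 100, 0.036, 0.011, 0, 0, 100, 0.036, 0.011, 0, 0, 100, 0.036, 0.011, 0, 0, 100, 0.036, 0.011, 0, 0, 100, 0.036, 0.011, 0, 0, 100, 0.036, 0.011, 0, 0])

```text
time: 21.15
tool_pos: [0.4795, -0.1235, 0.2139]
tcp_rot: [-0.0, 0.731, -0.682, 0.001]
contact_force: [0.5, -0.4, -0.5]
opening: 0.999
grasp_force: 0.0
```

Emit:
play_rows(increments=[100, 0.036, 0.011, 0, 0, 100, 0.036, 0.011, 0, 0, 100, 0.036, 0.011, 0, 0, 100, 0.036, 0.011, 0, 0, 100, 0, 0, 0, 0, 100, 0, 0, 0, 0])

```text
time: 21.65
tool_pos: [0.4457, -0.2703, 0.2136]
tcp_rot: [-0.0, 0.73, -0.684, 0.0]
contact_force: [0.3, 1.0, -0.1]
opening: 0.997
grasp_force: 0.0
```

Run:
```python
from h import *
s=telemetry.read_state();q=s['tcp_rot'];print(s['tool_pos'],2*np.arctan2(q[2],q[1]))
c,p,d=snap('wrist');save('w5.png',p);np.savez('w5.npz',p=p,d=d,E=c['extrinsics'])
```

```text
[ 0.44567011 -0.2702804   0.21364444] -1.5062033640639887
```

View pics/w5.png

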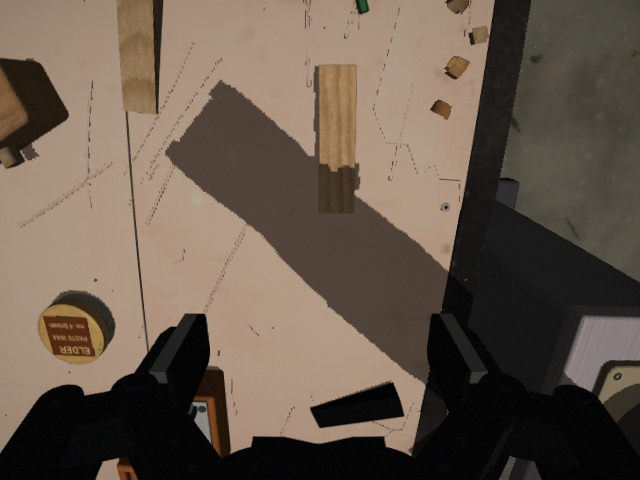

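The ash stick is at (338,138), with corners at about (317,65), (357,64), (355,213) and (319,214). The wedge's near end is at (140,112).

Run:
```python
from h import *
c,p,d=load('w5')
P=plane(c,[(317,65),(357,64),(355,213),(319,214)],.030);print(P.round(4).tolist(),P.mean(0))
a=(P[0]+P[1]-P[2]-P[3])/2;print(np.linalg.norm(a),'ang',np.arctan2(a[0],-a[1]),'w',np.linalg.norm(P[0]-P[1]))
print(dpt(c,d,[(330,80),(345,140),(330,205)]).round(3).tolist(),'wedge',dpt(c,d,[(140,105),(138,60),(136,10)]).round(3).tolist())
ct=viewer.calibration('top');print('tri',tri(c,proj(c,[P.mean(0)])[0],ct,proj(ct,[[.438,-.322,.03]])[0]))
```

```text
[[0.4544, -0.3839, 0.03], [0.4234, -0.3867, 0.03], [0.4141, -0.2669, 0.03], [0.4451, -0.264, 0.03]] [ 0.43424172 -0.32537839  0.03      ]
0.12019980058970992 ang 0.07752452648206107 w 0.031081371006524913
[[0.443, -0.373, 0.03], [0.428, -0.328, 0.029], [0.436, -0.272, 0.03]] wedge [[0.607, -0.346, 0.004], [0.603, -0.383, 0.013], [0.6, -0.42, 0.02]]
tri (array([ 0.43616373, -0.32382892,  0.02526823]), np.float64(0.00489223334787081))
```

Emit:
play_rows(increments=[100, 0.027, 0.008, 0.025, -0.012, 100, 0.027, 0.007, 0.03, 0, 100, 0, 0, 0.035, 0, 100, 0, 0, 0.035, 0, 100, 0, 0, 0.035, 0, 100, 0, 0, 0.03, 0, 100, 0, 0, 0.012, 0, 100, 0, 0, 0, 0])

```text
time: 22.37
tool_pos: [0.4329, -0.3191, 0.0077]
tcp_rot: [-0.0, 0.736, -0.677, -0.004]
contact_force: [0.0, 0.3, -0.5]
opening: 0.998
grasp_force: 0.0
```

Emit:
play_rows(increments=[100, 0, 0, 0, 0, 10, 0, 0, 0, 0, 10, 0, 0, 0, 0, 10, 0, 0, 0, 0, 10, 0, 0, 0, 0, 10, 0, 0, 0, 0, 10, 0, 0, 0, 0, 10, 0, 0, 0, 0], grip_force=60)

```text
time: 23.03
tool_pos: [0.4361, -0.3244, 0.0126]
tcp_rot: [-0.0, 0.735, -0.678, 0.001]
contact_force: [-0.2, 0.9, 5.9]
opening: 0.337
grasp_force: 61.1
```

Emit:
play_rows(increments=[10, 0, 0, -0.02, 0, 10, 0, 0, -0.035, 0, 10, 0, 0, -0.035, 0, 10, 0, 0, -0.035, 0, 10, 0, 0, -0.03, 0, 10, -0.02, -0.007, 0, 0, 10, -0.036, -0.013, 0, 0, 10, -0.036, -0.013, 0, 0])

```text
time: 23.7
tool_pos: [0.4611, -0.2292, 0.1672]
tcp_rot: [-0.0, 0.734, -0.679, 0.001]
contact_force: [0.1, 0.6, -1.3]
opening: 0.341
grasp_force: 60.2
```

Emit:
play_rows(increments=[10, -0.036, -0.013, 0, 0, 10, -0.036, -0.013, 0, 0, 10, -0.036, -0.013, 0, 0, 10, -0.036, -0.013, 0, 0, 10, -0.036, -0.013, 0, 0, 10, -0.036, -0.013, 0, 0, 10, -0.036, -0.013, 0, 0, 10, -0.036, -0.013, 0, 0])

```text
time: 24.37
tool_pos: [0.5409, 0.0682, 0.1661]
tcp_rot: [0.0, 0.735, -0.678, -0.0]
contact_force: [1.2, -0.7, -0.7]
opening: 0.335
grasp_force: 60.2
```

Emit:
play_rows(increments=[10, -0.036, -0.013, 0, 0, 10, -0.036, -0.013, 0, 0, 10, -0.036, -0.013, 0, 0, 10, 0, 0, 0, 0.12, 10, 0, 0, 0, 0.12, 10, 0, 0, 0, 0.12, 10, 0, 0, 0, 0.12, 10, 0, 0, 0, 0.12])

```text
time: 25.03
tool_pos: [0.5708, 0.1772, 0.1657]
tcp_rot: [-0.001, -0.499, 0.866, 0.0]
contact_force: [-0.8, -0.0, -0.9]
opening: 0.34
grasp_force: 60.2
```

Emit:
play_rows(increments=[10, 0, 0, 0, 0.12, 10, 0, 0, 0, 0.12, 10, 0, 0, 0, 0.12, 10, 0, 0, 0, 0.12, 10, 0, 0, 0, 0.12, 10, 0, 0, 0, 0.12, 10, 0, 0, 0, 0.12, 10, 0, 0, 0, 0.12])

```text
time: 25.7
tool_pos: [0.5709, 0.1769, 0.1658]
tcp_rot: [-0.001, -0.042, 0.999, -0.0]
contact_force: [0.5, 0.2, -1.0]
opening: 0.338
grasp_force: 60.2
```

Emit:
play_rows(increments=[10, 0, 0, 0, 0.05, 10, 0, 0, 0, 0, 10, 0, 0, 0, 0])

```text
time: 25.95
tool_pos: [0.571, 0.177, 0.1659]
tcp_rot: [-0.0, -0.021, 1.0, -0.0]
contact_force: [1.0, 0.2, -1.0]
opening: 0.335
grasp_force: 60.2
```

Run:
```python
from h import *
s=telemetry.read_state();q=s['tcp_rot'];print(s['tool_pos'],2*np.arctan2(q[2],q[1]),s['opening'])
c,p,d=snap('wrist');save('w6.png',p);np.savez('w6.npz',p=p,d=d,E=c['extrinsics'])
```

```text
[0.57100753 0.17696346 0.16590755] 3.1841569660625897 0.3348404648871265
```

View pics/w6.png

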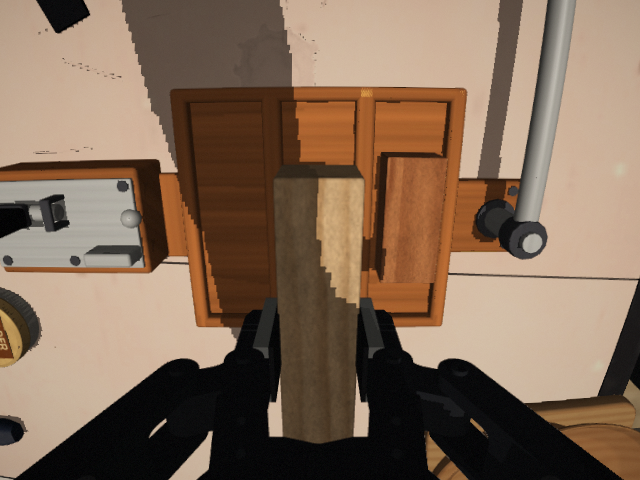

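The cherry lies flat in the left trough at (415,220). The stick is held straight over the middle trough. The tray corners are at (171,90), (466,88), (197,327) and (442,325).

Run:
```python
from h import *
c,p,d=load('w6')
P=plane(c,[(171,90),(466,88),(442,325),(197,327)],.018);C=P.mean(0);print(P.round(4).tolist(),C)
a=(P[1]+P[2]-P[0]-P[3]);th=np.arctan2(-a[0],a[1]);print('th',th,np.linalg.norm(a)/2)
def tf(X): v=np.atleast_2d(X)[:,:2]-C[:2];return np.c_[v@[np.cos(th),np.sin(th)],v@[-np.sin(th),np.cos(th)]]
Q=plane(c,[(388,157),(446,158),(433,283),(384,281)],.040);print('cherry in tray',tf(Q.mean(0)),Q.round(3).tolist())
S=plane(c,[(274,179),(364,179),(356,437),(284,437)],.1659+.018);print('stick',tf(S.mean(0)),S.round(3).tolist(),dpt(c,d,[(320,190),(320,400)]).round(4).tolist())
print('tcp',tf([.571,.177]))
```

```text
[[0.4814, 0.0677, 0.018], [0.4713, 0.2769, 0.018], [0.663, 0.2868, 0.018], [0.674, 0.0757, 0.018]] [0.57242755 0.17676101 0.018     ]
th 0.05012331206899098 0.21042677918738736
cherry in tray [[-0.00272576  0.06758805]] [[0.52, 0.222, 0.04], [0.519, 0.262, 0.04], [0.613, 0.265, 0.04], [0.613, 0.228, 0.04]]
stick [[-0.00748121  0.00011944]] [[0.511, 0.16, 0.184], [0.51, 0.188, 0.184], [0.618, 0.194, 0.184], [0.62, 0.164, 0.184]] [[0.5149, 0.1745, 0.1815], [0.5997, 0.1782, 0.1832]]
tcp [[-0.00141378  0.00031021]]
```

Emit:
play_rows(increments=[10, 0, 0, 0.02, 0, 10, 0, 0, 0.03, 0, 10, 0, 0, 0.03, 0, 10, 0, 0, 0.03, 0, 10, 0, 0, 0.02, 0, 10, 0, 0, 0.01, 0, 10, 0, 0, 0.003, 0, 10, 0, 0, 0, 0])

```text
time: 26.67
tool_pos: [0.5712, 0.1771, 0.0229]
tcp_rot: [-0.001, -0.021, 1.0, -0.0]
contact_force: [0.6, 0.4, -0.2]
opening: 0.337
grasp_force: 60.2
```

Emit:
play_rows(increments=[52, 0, 0, 0, 0, 52, 0, 0, 0, 0, 52, 0, 0, 0, 0, 52, 0, 0, -0.02, 0, 52, 0, 0, -0.035, 0, 52, 0, 0, -0.035, 0, 100, 0, 0, -0.035, -0.12, 100, 0, 0, -0.035, -0.12])

```text
time: 27.33
tool_pos: [0.5716, 0.1772, 0.1863]
tcp_rot: [0.001, -0.143, 0.99, 0.0]
contact_force: [1.2, -0.6, -0.3]
opening: 0.787
grasp_force: 0.0
```

Emit:
play_rows(increments=[100, 0, 0, -0.03, -0.12, 100, 0, 0, 0, -0.12, 100, 0, 0, 0, -0.12, 100, 0, 0, 0, -0.12, 100, 0, 0, 0, -0.12, 100, 0, 0, 0, -0.12, 100, 0, 0, 0, -0.12, 100, 0, 0, 0, -0.12])

```text
time: 28.0
tool_pos: [0.5718, 0.1772, 0.2147]
tcp_rot: [0.001, -0.584, 0.812, -0.0]
contact_force: [0.3, 0.7, 0.9]
opening: 0.996
grasp_force: 0.0
```

Emit:
play_rows(increments=[100, 0, 0, 0, -0.12, 100, 0, 0, 0, -0.12, 100, 0, 0, 0, -0.12, 100, 0.036, 0, 0, 0, 100, 0.036, 0, 0, 0, 100, 0.036, 0, 0, 0, 100, 0.036, 0, 0, 0, 100, 0.036, 0, 0, 0])

```text
time: 28.67
tool_pos: [0.5772, -0.0043, 0.2148]
tcp_rot: [-0.001, 0.718, -0.696, 0.001]
contact_force: [0.8, 0.3, -0.3]
opening: 0.998
grasp_force: 0.0
```

Emit:
play_rows(increments=[100, 0.036, 0, 0, 0, 100, 0.036, 0, 0, 0, 100, 0.036, 0, 0, 0, 100, 0.036, 0, 0, 0, 100, 0.036, 0, 0, 0, 100, 0.036, 0, 0, 0, 100, 0.036, 0, 0, 0, 100, 0.036, 0, 0, 0])

```text
time: 29.33
tool_pos: [0.5858, -0.2927, 0.2148]
tcp_rot: [-0.0, 0.718, -0.696, 0.001]
contact_force: [-0.3, -1.0, 0.8]
opening: 0.998
grasp_force: 0.0
```

Emit:
play_rows(increments=[100, 0, 0, 0, 0, 100, 0, 0, 0, 0])

```text
time: 29.5
tool_pos: [0.5858, -0.2928, 0.2143]
tcp_rot: [-0.0, 0.717, -0.697, 0.001]
contact_force: [-0.3, -0.2, 0.3]
opening: 1.001
grasp_force: 0.0
```

Run:
```python
from h import *
s=telemetry.read_state();q=s['tcp_rot'];print(s['tool_pos'],2*np.arctan2(q[2],q[1]))
c,p,d=snap('wrist');save('w7.png',p);np.savez('w7.npz',p=p,d=d,E=c['extrinsics'])
```

```text
[ 0.58575224 -0.29283093  0.21426766] -1.5434848840023465
```

View pics/w7.png

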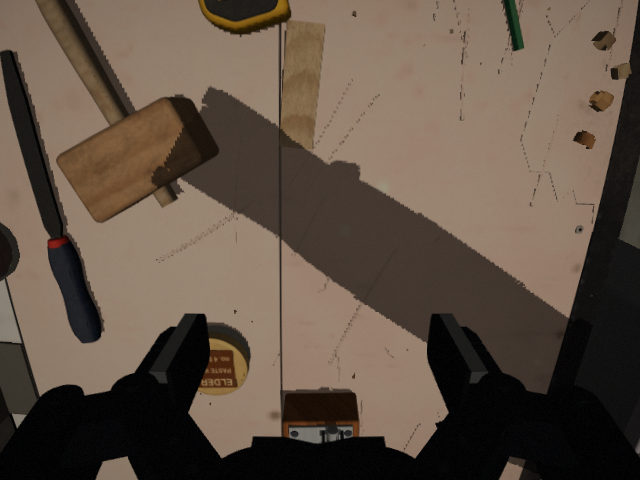

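The wedge's thin end is at (298,148) and its thick end at (305,22), close beside the tape at (288,18). I'll measure the clearance.

Run:
```python
from h import *
c,p,d=load('w7')
A=np.r_[plane(c,[(286,22),(326,24)],.024),plane(c,[(315,149),(281,146)],.004)];print(A.round(4).tolist(),A.mean(0))
a=(A[0]+A[1]-A[2]-A[3])/2;print(np.linalg.norm(a),'ang',np.arctan2(a[0],-a[1]))
print(dpt(c,d,[(305,28),(303,60),(300,100),(299,140),(270,15),(286,14),(240,30),(250,10)]).round(4).tolist())
t=np.load('top3.npz');ct=viewer.calibration('top')
h=cv2.cvtColor(p,cv2.COLOR_RGB2HSV);print(h[20,288],h[24,275])
cn=[(u,v) for v in range(0,40) for u in range(200,300) if d[v,u]>0]
X=dpt(c,d,cn);X=X[(X[:,2]>.012)&(X[:,0]>.628)];print('tape pts min x',X[X[:,0].argmin()],'max y',X[X[:,1].argmax()])
```

```text
[[0.6153, -0.4386, 0.024], [0.5843, -0.4378, 0.024], [0.5906, -0.339, 0.004], [0.6208, -0.3409, 0.004]] [ 0.60271786 -0.38907269  0.014     ]
0.10046093834686738 ang -0.05966017153784525
[[0.6005, -0.4347, 0.0228], [0.6019, -0.4116, 0.0169], [0.6041, -0.3803, 0.0115], [0.6048, -0.3466, 0.0049], [0.6272, -0.4426, 0.0285], [0.6155, -0.4448, 0.0217], [0.6523, -0.4332, 0.0183], [0.6422, -0.4457, 0.0297]]
[ 16 116  97] [16 95 67]
tape pts min x [ 0.62813005 -0.44142985  0.02686065] max y [ 0.6559583  -0.43217576  0.01986002]
```

Emit:
play_rows(increments=[100, 0.028, -0.004, 0.02, 0, 100, 0.035, -0.003, 0.03, 0, 100, 0.03, -0.003, 0.03, 0, 100, 0.0176, -0.003, 0.03, 0, 100, 0, 0, 0.03, 0.087, 100, 0, 0, 0.025, 0, 100, 0, 0, 0.02, 0, 100, 0, 0, 0.01, 0])

```text
time: 30.22
tool_pos: [0.6, -0.3936, 0.0188]
tcp_rot: [-0.0, -0.687, 0.726, 0.003]
contact_force: [0.6, 0.7, -0.1]
opening: 1.0
grasp_force: 0.0
```

Emit:
play_rows(increments=[100, 0, 0, 0.006, 0, 100, 0, 0, 0.004, 0, 100, 0, 0, 0.004, 0, 100, 0, 0, 0, 0, 100, 0, 0, 0, 0])

```text
time: 30.63
tool_pos: [0.6023, -0.3972, 0.0092]
tcp_rot: [0.0, -0.687, 0.727, -0.001]
contact_force: [-0.6, 0.0, 0.3]
opening: 0.997
grasp_force: 0.0
```

Emit:
play_rows(increments=[100, 0.005, 0, 0.004, 0, 10, 0, 0, 0, 0, 10, 0, 0, 0, 0, 10, 0, 0, 0, 0, 10, 0, 0, 0, 0, 10, 0, 0, 0, 0, 10, 0, 0, 0, 0, 10, 0, 0, 0, 0], grip_force=60)

```text
time: 31.3
tool_pos: [0.6016, -0.402, 0.0043]
tcp_rot: [0.0, -0.687, 0.727, -0.0]
contact_force: [0.5, -0.2, 2.2]
opening: 0.332
grasp_force: 60.2
```

Emit:
play_rows(increments=[10, 0, 0, -0.015, 0, 10, 0, 0, -0.03, 0, 10, 0, 0, -0.035, 0, 10, 0, 0, -0.035, 0, 10, 0, 0, -0.035, 0, 10, 0, 0, 0, 0])

```text
time: 31.8
tool_pos: [0.6053, -0.4049, 0.1633]
tcp_rot: [0.001, -0.687, 0.727, -0.007]
contact_force: [0.6, -1.0, 2.1]
opening: 0.333
grasp_force: 59.9
```

Emit:
play_rows(increments=[10, -0.02, 0.003, 0, 0, 10, -0.035, 0.005, 0, 0, 10, -0.035, 0.005, 0, 0, 10, -0.035, 0.005, 0, 0, 10, -0.035, 0.005, 0, 0, 10, -0.035, 0.005, 0, 0, 10, -0.035, 0.005, 0, 0, 10, -0.035, 0.005, 0, 0])

```text
time: 32.47
tool_pos: [0.5775, -0.1333, 0.1534]
tcp_rot: [-0.0, -0.687, 0.727, 0.0]
contact_force: [0.7, 0.8, -0.3]
opening: 0.333
grasp_force: 59.9
```

Emit:
play_rows(increments=[10, -0.035, 0.005, 0, 0, 10, -0.035, 0.005, 0, 0, 10, -0.035, 0.005, 0, 0, 10, -0.035, 0.005, 0, 0, 10, -0.035, 0.005, 0, 0, 10, -0.035, 0.005, 0, 0, 10, -0.035, 0.005, 0, 0, 10, 0, 0, 0, 0.12])

```text
time: 33.13
tool_pos: [0.5557, 0.117, 0.1535]
tcp_rot: [0.001, -0.644, 0.765, 0.001]
contact_force: [0.2, -0.6, -1.0]
opening: 0.335
grasp_force: 59.8
```

Emit:
play_rows(increments=[10, 0, 0, 0, 0.12, 10, 0, 0, 0, 0.12, 10, 0, 0, 0, 0.12, 10, 0, 0, 0, 0.12, 10, 0, 0, 0, 0.12, 10, 0, 0, 0, 0.12, 10, 0, 0, 0, 0.12, 10, 0, 0, 0, 0.12])

```text
time: 33.8
tool_pos: [0.5568, 0.1116, 0.1534]
tcp_rot: [-0.0, -0.213, 0.977, 0.0]
contact_force: [-0.0, -0.0, 0.4]
opening: 0.332
grasp_force: 59.8
```

Emit:
play_rows(increments=[10, 0, 0, 0, 0.12, 10, 0, 0, 0, 0.12, 10, 0, 0, 0, 0.12, 10, 0, 0, 0, 0.03, 10, 0, 0, 0, 0, 10, 0, 0, 0, 0])

```text
time: 34.3
tool_pos: [0.5569, 0.1115, 0.1535]
tcp_rot: [-0.0, -0.023, 1.0, -0.0]
contact_force: [-0.9, 0.6, 0.0]
opening: 0.329
grasp_force: 59.8
```

Run:
```python
from h import *
s=telemetry.read_state();q=s['tcp_rot'];print(s['tool_pos'],2*np.arctan2(q[2],q[1]),s['opening'])
c,p,d=snap('wrist');save('w8.png',p);np.savez('w8.npz',p=p,d=d,E=c['extrinsics'])
```

```text
[0.55686033 0.11153671 0.1535164 ] 3.1869206392450096 0.3293509497720667
```

View pics/w8.png

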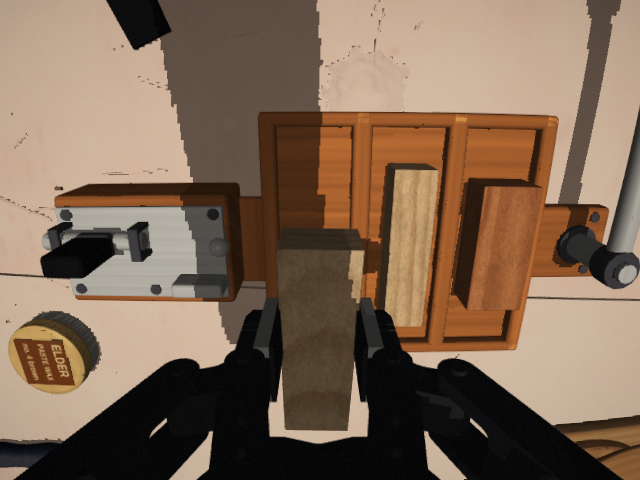

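Emit:
play_rows(increments=[10, -0.005, -0.0035, 0.02, 0, 10, 0, 0, 0.03, 0, 10, 0, 0, 0.03, 0, 10, 0, 0, 0.03, 0, 10, 0, 0, 0.014, 0, 10, 0, 0, 0.006, 0, 10, 0, 0, 0.003, 0, 10, 0, 0, 0, 0])

```text
time: 35.02
tool_pos: [0.5626, 0.1083, 0.0209]
tcp_rot: [0.0, -0.022, 1.0, -0.0]
contact_force: [0.0, -0.7, -0.1]
opening: 0.332
grasp_force: 59.9
```

Emit:
play_rows(increments=[10, 0, 0, 0.002, 0, 10, 0, 0, 0, 0])

```text
time: 35.18
tool_pos: [0.5637, 0.1084, 0.0202]
tcp_rot: [0.001, -0.022, 1.0, 0.0]
contact_force: [0.5, 1.1, -0.3]
opening: 0.331
grasp_force: 59.9
```

Emit:
play_rows(increments=[10, 0, 0, 0.002, 0, 10, 0, 0, 0, 0])

```text
time: 35.35
tool_pos: [0.563, 0.1083, 0.0175]
tcp_rot: [0.001, -0.022, 1.0, 0.0]
contact_force: [-0.3, -0.3, -0.2]
opening: 0.331
grasp_force: 59.9
```

Emit:
play_rows(increments=[46, 0, 0, 0, 0, 46, 0, 0, 0, 0, 46, 0, 0, 0, 0, 46, 0, 0, -0.01, 0, 46, 0, 0, -0.035, 0, 46, 0, 0, -0.035, 0, 46, 0, 0, -0.035, 0, 46, 0, 0, -0.035, 0])

```text
time: 36.02
tool_pos: [0.562, 0.1082, 0.1692]
tcp_rot: [0.0, -0.022, 1.0, 0.0]
contact_force: [0.9, 0.3, -0.5]
opening: 0.459
grasp_force: 0.0
```

Emit:
play_rows(increments=[100, 0, 0, -0.035, 0, 100, 0.025, 0.02, -0.03, 0, 100, 0.025, 0.02, 0, 0, 100, 0, 0, 0, 0, 100, 0, 0, 0, 0])

```text
time: 36.43
tool_pos: [0.5111, 0.1458, 0.2318]
tcp_rot: [0.001, -0.023, 1.0, 0.0]
contact_force: [0.7, -0.7, -0.7]
opening: 0.999
grasp_force: 0.0
```

Run:
```python
from h import *
s=telemetry.read_state();q=s['tcp_rot'];print(s['tool_pos'],2*np.arctan2(q[2],q[1]),s['opening'])
c,p,d=snap('wrist');save('w9.png',p);np.savez('w9.npz',p=p,d=d,E=c['extrinsics'])
```

```text
[0.5111477  0.1457765  0.23182794] 3.1877215799378993 0.9988073321270409
```

View pics/w9.png

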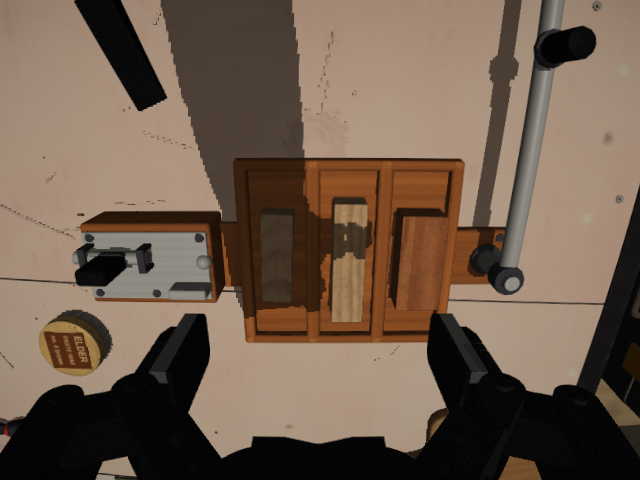

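All three pieces lie in troughs: the wedge at (277,255), the stick at (350,262) and the cherry at (423,262). The knob is at about (578,42). I'll check the numbers.

Run:
```python
from h import *
c,p,d=load('w9')
C=np.array([.5724,.1767]);th=.045
def tf(X): v=np.atleast_2d(X)[:,:2]-C;return np.c_[v@[np.cos(th),np.sin(th)],v@[-np.sin(th),np.cos(th)]]
for n,uv,z in [('wedge',[(260,209),(294,209),(290,303),(262,303)],[.032,.032,.012,.012]),('stick',[(334,198),(368,197),(362,322),(334,322)],.038),('cherry',[(400,216),(448,217),(436,310),(398,308)],.04)]:
    z=np.broadcast_to(z,4);P=np.vstack([plane(c,[u],k) for u,k in zip(uv,z)]);Q=tf(P);print(n,Q.round(3).tolist(),Q.mean(0).round(4))
print(dpt(c,d,[(277,215),(277,255),(277,295),(350,250),(420,260)]).round(3).tolist())
print('knob',dpt(c,d,[(570,44),(578,42),(586,42)]).round(4).tolist(),'hub',dpt(c,d,[(510,283)]).round(4))
```

```text
wedge [[-0.055, -0.082], [-0.055, -0.051], [0.052, -0.058], [0.052, -0.088]] [-0.0013 -0.0696]
stick [[-0.066, -0.015], [-0.067, 0.015], [0.059, 0.014], [0.059, -0.013]] [-0.0039  0.0002]
cherry [[-0.05, 0.044], [-0.05, 0.087], [0.045, 0.086], [0.042, 0.049]] [-0.0033  0.0664]
[[0.527, 0.108, 0.032], [0.57, 0.108, 0.022], [0.617, 0.107, 0.014], [0.555, 0.176, 0.039], [0.561, 0.242, 0.04]]
knob [[0.3793, 0.304, 0.1057], [0.3772, 0.3102, 0.1046], [0.3764, 0.3164, 0.1037]] hub [[0.5664 0.3143 0.0729]]
```

Emit:
play_rows(increments=[100, 0.0211, 0.0289, 0, 0, 100, 0.0211, 0.0289, 0, 0, 100, 0.0211, 0.0289, 0, 0, 100, 0.0211, 0.0289, 0, 0, 100, 0.0211, 0.0289, 0, 0, 100, 0.0211, 0.0289, 0, 0, 100, 0, 0, 0.025, 0, 100, 0, 0, 0.035, 0])

```text
time: 37.15
tool_pos: [0.3801, 0.3158, 0.1727]
tcp_rot: [0.004, -0.024, 1.0, 0.002]
contact_force: [1.2, -0.3, -0.1]
opening: 1.001
grasp_force: 0.0
```

Emit:
play_rows(increments=[100, 0, 0, 0.035, 0, 100, 0, 0, 0.03, 0, 100, 0, 0, 0.02, 0, 100, 0, 0, 0.009, 0, 100, 0, 0, 0, 0, 100, 0, 0, 0, 0])

```text
time: 37.65
tool_pos: [0.3783, 0.3125, 0.0763]
tcp_rot: [-0.0, -0.022, 1.0, -0.0]
contact_force: [0.0, -0.0, 0.1]
opening: 0.999
grasp_force: 0.0
```

Emit:
play_rows(increments=[0, 0, 0, 0, 0, 0, 0, 0, 0, 0, 0, 0, 0, 0, 0, 0, 0, 0, 0, 0, 0, 0, 0, 0, 0, 0, 0, 0, 0, 0], grip_force=30)

```text
time: 38.15
tool_pos: [0.3782, 0.313, 0.0772]
tcp_rot: [0.001, -0.022, 1.0, 0.0]
contact_force: [-0.3, 0.7, 2.3]
opening: 0.246
grasp_force: 30.1
```

Emit:
play_rows(increments=[0, -0.001, -0.019, 0, -0.1, 0, -0.001, -0.019, 0, -0.1, 0, -0.001, -0.019, 0, -0.1, 0, -0.001, -0.019, 0, -0.1, 0, -0.001, -0.019, 0, -0.1, 0, -0.001, -0.019, 0, -0.1, 0, -0.001, -0.019, 0, -0.1, 0, -0.001, -0.019, 0, -0.1])

```text
time: 38.82
tool_pos: [0.4402, 0.1775, 0.0771]
tcp_rot: [-0.002, -0.412, 0.911, -0.0]
contact_force: [-5.4, -1.4, 8.7]
opening: 0.248
grasp_force: 30.9
```

Emit:
play_rows(increments=[0, -0.001, -0.019, 0, -0.1, 0, -0.001, -0.019, 0, -0.1, 0, -0.001, -0.019, 0, -0.1, 0, -0.001, -0.019, 0, -0.1, 0, -0.001, -0.019, 0, -0.1, 0, -0.001, -0.019, 0, -0.1, 0, -0.0005, -0.012, 0, -0.06, 0, 0, 0, 0, 0])

```text
time: 39.48
tool_pos: [0.5592, 0.1293, 0.0771]
tcp_rot: [-0.001, -0.683, 0.73, -0.003]
contact_force: [-1.2, -5.8, 6.5]
opening: 0.246
grasp_force: 31.2
```

Emit:
play_rows(increments=[0, 0, -0.006, 0, -0.03, 0, 0, -0.006, 0, -0.03, 0, 0, -0.006, 0, -0.03, 0, 0, -0.003, 0, 0, 0, 0, 0, 0, 0])

```text
time: 39.9
tool_pos: [0.5748, 0.1295, 0.0769]
tcp_rot: [0.003, 0.715, -0.699, -0.001]
contact_force: [-7.2, -4.7, 9.8]
opening: 0.248
grasp_force: 31.9
```

Emit:
play_rows(increments=[0, 0, -0.003, 0, 0, 0, 0, -0.003, 0, 0, 0, 0, 0, 0, 0, 0, 0, 0, 0, 0])

```text
time: 40.23
tool_pos: [0.5749, 0.1293, 0.0767]
tcp_rot: [0.007, 0.715, -0.699, -0.004]
contact_force: [-19.7, -5.4, 22.1]
opening: 0.248
grasp_force: 34.4
```

Emit:
play_rows(increments=[0, 0, 0.006, 0, 0, 100, 0, 0, 0, 0, 100, 0, 0, 0, 0, 100, 0, 0, 0, 0, 100, 0, 0, -0.03, 0, 100, 0, 0, -0.035, 0, 100, 0, 0, -0.025, -0.02, 100, 0, 0, 0, 0])

```text
time: 40.9
tool_pos: [0.5824, 0.132, 0.1728]
tcp_rot: [-0.005, 0.723, -0.691, 0.004]
contact_force: [1.3, -0.1, 1.1]
opening: 1.002
grasp_force: 0.0
```

Run:
```python
from h import *
s=telemetry.read_state();q=s['tcp_rot'];print(s['tool_pos'],2*np.arctan2(q[2],q[1]),s['opening'])
c,p,d=snap('wrist');save('w10.png',p);np.savez('w10.npz',p=p,d=d,E=c['extrinsics'])
g=cv2.cvtColor(p,cv2.COLOR_RGB2GRAY)
u=proj(c,[[.5635,-.038,.104],[.5657,.3164,.074]]);print(u)
u0,v0=u[0].astype(int)
for v in range(v0-40,v0+41,8): print(v,dpt(c,d,[(u0,v)])[0].round(3))
```

```text
[0.58236914 0.131975   0.17282205] -1.5267193248482147 1.0016118167960044
[[376.63970566 -78.97028194]
 [330.46163803 450.11792563]]
-118 [ 0.545 -0.155 -0.101]
-110 [ 0.545 -0.148 -0.1  ]
-102 [ 0.539 -0.169 -0.163]
-94 [ 0.538 -0.161 -0.163]
-86 [ 0.538 -0.154 -0.164]
-78 [ 0.537 -0.146 -0.165]
-70 [ 0.536 -0.138 -0.165]
-62 [ 0.536 -0.13  -0.166]
-54 [ 0.535 -0.123 -0.169]
-46 [ 0.534 -0.115 -0.17 ]
-38 [0.574 0.014 0.211]
```

View pics/w10.png

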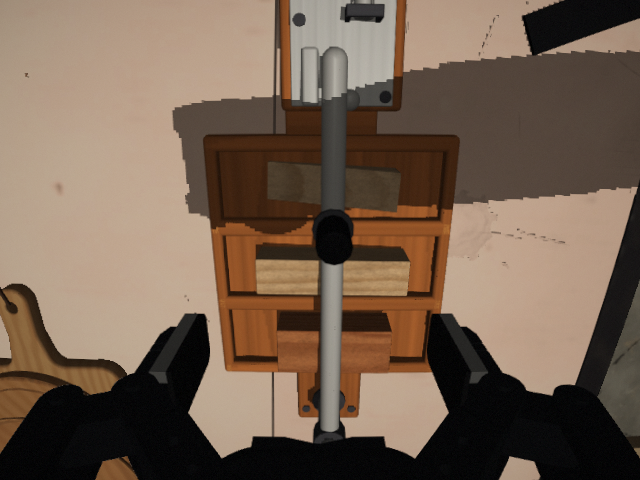

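The bar lies against its stop at (312,75). The wedge has turned slightly, about 0.1 rad at (333,187), but is still in its trough. I'll check it numerically.

Run:
```python
from h import *
c,p,d=load('w10')
C=np.array([.5724,.1767]);th=.045
def tf(X): v=np.atleast_2d(X)[:,:2]-C;return np.c_[v@[np.cos(th),np.sin(th)],v@[-np.sin(th),np.cos(th)]]
for n,uv,z in [('wedge',[(268,162),(267,199),(400,172),(397,211)],[.012,.012,.032,.032]),('stick',[(256,262),(257,294),(409,262),(408,295)],.038),('cherry',[(278,331),(278,370),(390,331),(391,373)],.04)]:
    z=np.broadcast_to(z,4);P=np.vstack([plane(c,[u],k) for u,k in zip(uv,z)]);Q=tf(P);print(n,Q.round(3).tolist(),Q.mean(0).round(4))
print(dpt(c,d,[(280,183),(300,185),(385,190),(270,280),(290,350)]).round(3).tolist())
P=dpt(c,d,[(335,60),(333,130),(332,300),(330,400)]);print(P.round(4).tolist());e=P[0]-P[2];print('bar dir',np.arctan2(e[0],-e[1]))
```

```text
wedge [[0.049, -0.087], [0.051, -0.057], [-0.049, -0.082], [-0.049, -0.053]] [ 0.0003 -0.0698]
stick [[0.058, -0.014], [0.059, 0.014], [-0.06, -0.014], [-0.061, 0.014]] [-0.0011 -0.0002]
cherry [[0.043, 0.046], [0.044, 0.085], [-0.049, 0.046], [-0.052, 0.088]] [-0.0034  0.0662]
[[0.616, 0.108, 0.013], [0.6, 0.108, 0.017], [0.536, 0.106, 0.03], [0.62, 0.18, 0.037], [0.603, 0.243, 0.04]]
[[0.5789, 0.0223, 0.0683], [0.5779, 0.0627, 0.0681], [0.5721, 0.1799, 0.0665], [0.5685, 0.27, 0.0664]]
bar dir 0.043341203216707605
```

Emit:
play_rows(increments=[100, 0.034, 0.005, 0, 0, 100, 0.034, 0.005, 0, 0, 100, 0.034, 0.005, 0, 0, 100, 0.034, 0.005, 0, 0, 100, 0.032, 0.005, 0, 0, 100, 0, 0, 0, 0, 100, 0, 0, 0, 0])

```text
time: 41.53
tool_pos: [0.559, -0.039, 0.165]
tcp_rot: [0.0, 0.721, -0.693, -0.001]
contact_force: [-0.4, -0.1, -0.2]
opening: 1.0
grasp_force: 0.0
```

Run:
```python
from h import *
s=telemetry.read_state();q=s['tcp_rot'];print(s['tool_pos'],2*np.arctan2(q[2],q[1]),s['opening'])
c,p,d=snap('wrist');np.savez('w11.npz',p=p,d=d,E=c['extrinsics'])
X=dpt(c,d,[(u,v) for v in range(180,330) for u in range(280,380)]);X=X[(X[:,2]>.096)&(X[:,2]<.11)&(X[:,1]<.0)];print(len(X),X.min(0),X.max(0),X.mean(0))
```

```text
[ 0.55897829 -0.03900665  0.16499469] -1.5306745509220905 1.000213646249185
1063 [ 0.55708786 -0.04648913  0.09603101] [ 0.57168507 -0.02066181  0.10528458] [ 0.56432147 -0.03502462  0.10270104]
```

Emit:
play_rows(increments=[100, -0.005, -0.0055, 0.02, 0, 100, 0, 0, 0.03, 0, 100, 0, 0, 0.02, 0, 100, 0, 0, 0.012, 0, 100, 0, 0, 0.006, 0, 100, 0, 0, 0, 0])

```text
time: 42.08
tool_pos: [0.5638, -0.0314, 0.0767]
tcp_rot: [0.001, 0.723, -0.691, -0.001]
contact_force: [-0.4, 0.4, 1.1]
opening: 1.001
grasp_force: 0.0
```

Emit:
play_rows(increments=[0, 0, 0, 0, 0, 0, 0, 0, 0, 0, 0, 0, 0, 0, 0, 0, 0, 0, 0, 0, 0, 0, 0, 0, 0, 0, 0, 0, 0, 0], grip_force=40)

```text
time: 42.58
tool_pos: [0.5641, -0.0329, 0.079]
tcp_rot: [0.001, 0.722, -0.692, -0.0]
contact_force: [-7.2, -2.3, 22.3]
opening: 0.156
grasp_force: 44.9
```

Emit:
play_rows(increments=[0, -0.008, 0, 0, 0, 0, -0.008, 0, 0, 0, 0, -0.008, 0, 0, 0, 0, -0.008, 0, 0, 0, 0, 0, 0, 0, 0])

```text
time: 43.0
tool_pos: [0.5627, 0.0001, 0.0791]
tcp_rot: [0.0, 0.723, -0.691, -0.0]
contact_force: [-3.8, 1.6, 6.4]
opening: 0.155
grasp_force: 41.7
```

Emit:
play_rows(increments=[0, -0.004, 0, 0, 0, 0, -0.004, 0, 0, 0, 0, -0.004, 0, 0, 0, 0, 0, 0, 0, 0, 0, 0, 0, 0, 0])

```text
time: 43.42
tool_pos: [0.5624, 0.0061, 0.0792]
tcp_rot: [0.005, 0.722, -0.692, 0.004]
contact_force: [-3.6, -15.1, 5.0]
opening: 0.156
grasp_force: 41.6
```

Emit:
play_rows(increments=[0, -0.004, 0, 0, 0, 0, 0, 0, 0, 0, 0, 0, 0, 0, 0])

```text
time: 43.67
tool_pos: [0.5624, 0.0064, 0.0793]
tcp_rot: [0.008, 0.721, -0.693, 0.007]
contact_force: [-4.0, -22.4, 4.2]
opening: 0.159
grasp_force: 41.5
```

Emit:
play_rows(increments=[0, 0.008, 0, 0, 0, 100, 0, 0, 0, 0, 100, 0, 0, 0, 0, 100, 0, 0, 0, 0, 100, 0, 0, -0.03, 0, 100, 0, 0, -0.035, 0, 100, 0, 0, -0.035, 0, 100, 0, 0, -0.035, 0])

```text
time: 44.33
tool_pos: [0.5627, 0.0082, 0.2144]
tcp_rot: [0.0, 0.723, -0.691, -0.0]
contact_force: [0.8, 0.5, -0.3]
opening: 1.001
grasp_force: 0.0
```

Emit:
play_rows(increments=[100, 0, 0, -0.02, 0, 100, 0, 0, 0, 0, 100, 0, 0, 0, 0, 100, 0, 0, 0, 0])

```text
time: 44.67
tool_pos: [0.5626, 0.008, 0.2324]
tcp_rot: [0.0, 0.723, -0.691, -0.001]
contact_force: [0.4, 0.2, -0.7]
opening: 0.999
grasp_force: 0.0
```

Run:
```python
from h import *
c,p,d=snap('wrist');save('w12.png',p);np.savez('w12.npz',p=p,d=d,E=c['extrinsics'])
X=dpt(c,d,[(u,v) for v in range(150,400) for u in range(250,400)]);X=X[(X[:,2]>.096)&(X[:,2]<.11)];Y=X[X[:,1]<.06];print('grip',len(Y),Y.min(0),Y.max(0),Y.mean(0))
```

```text
grip 663 [ 0.55533847 -0.00934953  0.09600358] [0.57000359 0.01655769 0.1054971 ] [0.56251371 0.00260555 0.10292436]
```

View pics/w12.png

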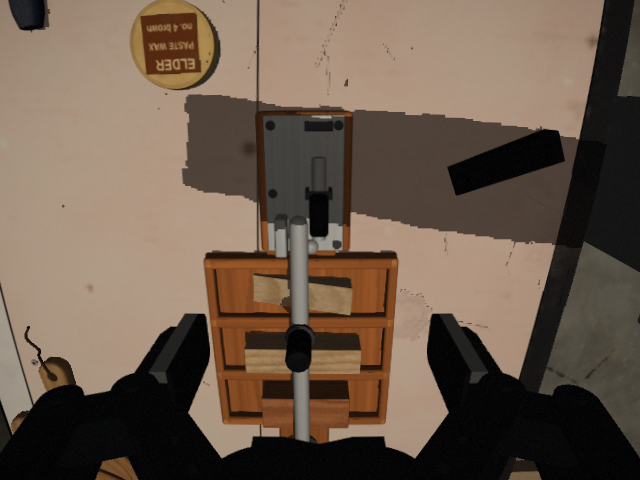

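The bolt is hard against its inner stop with its nose in front of the bar. The bar is shut, and all three pieces lie in their troughs at (303,293), (303,353) and (305,405). Handing in.

```bash
python3 -c "
from plant import workorder
print(workorder.finish_job())"
```

```text
the job is handed in; nothing more can be done
None
```

I packed the cherry block, ash stick and oak wedge in the tray (the screwdriver wasn't on the bench), shut the bar against its stop, pushed the bolt in to its inner stop, and handed in the job; the hand-in gave no verdict.

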